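Rap the seized bearing out of its blind housing

TASK

The old ball bearing is stuck at the bottom of the square bearing housing's blind pocket, where nothing can push it out from behind. Turn the housing mouth down (one grip will not take it right over, so lay it on its side and take it afresh) and, keeping hold of it, rap its mouth on the flat of the wooden offcut that lies on its own next to it in the middle of the bed, as often as it takes, until the bearing drops out. Leave the bearing lying flat on the offcut and stand the housing on the bare bed beside the offcut, still mouth down to keep dust out of the pocket; do not disturb the mug, the glue bottle or the spanner.

Things in the scene. Friction and masses are not known exactly. Their poses are not given: they have to be found in the camera images.
- housing: Cast bearing housing: grey square block 50 x 50 mm, 60 mm long, bright mouth face, about 0.3 kg. Starts standing on its closed end, mouth up. A round blind pocket 38 mm across, 36 mm deep opens in the mouth. Origin: centre of the closed end; z runs to the mouth; x and y are normal to its four flat flanks (grip there, 50 mm across). Lying on a flank it does not roll.
- housing_mouth (a point): Centre of the mouth face of the housing, 60 mm along the housing's z from its origin; same axes as the housing.
- bearing: Sealed ball bearing, 35 mm outside, 15 mm bore, 11 mm thick, 45 g. Origin: centre of its lower face as it starts (the one on the pocket floor), z along its axis. Seated at the start, its origin 24 mm along the housing's z. Once freed it has 1.5 mm of play all round in the pocket and falls to whatever the mouth stands on. While the fingers hold the housing it is in, it gives no reading.
- pocket_ring (a point): Centre of the sprung ring in the pocket, 28 mm along the housing's z from its origin. It grips the bearing's rim with about 4 times its weight, so the bearing stays in when the housing is upturned. A sharp stop of the mouth on the offcut slips it towards the mouth: about 1 mm from 0.15 m/s, 1.5 mm from 0.2, 3 mm from 0.35, nothing if set down slowly. After 6 mm of slip it is free.
- anvil_block: Loose finger-jointed hardwood offcut, 80 mm wide, 203 mm long, 26 mm thick, lying flat on the bed by itself. Origin at the centre of its underside; y along its length (the last 15 mm at the ends are cut to fingers), x across its width, z up; its flat upper face is 26 mm above the bed.
- tea_mug: White mug, 92 mm across and 95 mm high with a handle, standing at the right, towards the back. Origin on its underside. Bystander.
- glue_bottle: White squeeze bottle with a red spout, 62 mm across, 205 mm high, at the left. Origin at the centre of its underside. Bystander.
- spanner_17: Combination spanner 211 mm long lying flat at the front edge. Origin near its middle, on its underside. Bystander.
Mind the look-alikes: they are no part of the job. What is shaped like the housing but blue or purple is not meant.

How it is judged:
On the way, in this order (a step that is already met when the one before it is completed fails the run):
1. the housing is turned mouth down (within 15 degrees) with the bearing still stuck in it (angle between housing's own z axis and vertical above 2.88 rad and z of bearing in the frame of housing below 0.029 m), for 0.2 s.
2. the mouth of the upturned housing comes down on the offcut with the bearing still in the ring (angle between housing's own z axis and vertical above 2.7 rad and z of bearing in the frame of housing below 0.032 m and contact force between housing and anvil_block above 2 N).
3. the bearing drops out of the ring's grip while the fingers hold the housing mouth down on or just above the offcut (angle between housing's own z axis and vertical above 2.7 rad and z of bearing in the frame of housing above 0.037 m and contact force between the fingers and housing above 1 N and z of housing_mouth in the frame of anvil_block between 0.018 and 0.12 m and x of housing_mouth in the frame of anvil_block between -0.045 and 0.045 m and y of housing_mouth in the frame of anvil_block between -0.1 and 0.1 m), for 0.05 s.
At the end, for the whole second after the job is handed in: The bearing lies flat (within 0.12 rad) and still on the upper face of the offcut, the offcut flat on the bed; the housing stands still and mouth down (within 0.14 rad) on the bed itself, its mouth face no more than 6 mm above the bed (z of bearing in the frame of anvil_block between 0.022 and 0.042 m and angle between the z axis of bearing and the z axis of anvil_block, either way round below 0.12 rad and linear speed of each of bearing, housing below 0.02 m/s and angle between anvil_block's own z axis and vertical below 0.1 rad and height (world z) of anvil_block below 0.008 m and angle between housing's own z axis and vertical above 3 rad and height (world z) of housing_mouth below 0.006 m); the robot touches nothing.
It fails at once if the housing is let fall (faster than 0.35 m/s with no finger on it) (linear speed of housing above 0.35 m/s and contact force between the fingers and housing below 0.2 N).
It fails at once if the mug is shifted more than 40 mm or tipped (distance of tea_mug from where it was at the start of the episode above 0.04 m or angle between tea_mug's own z axis and vertical above 0.35 rad).
It fails at once if the glue bottle is shifted more than 40 mm or tipped (distance of glue_bottle from where it was at the start of the episode above 0.04 m or angle between glue_bottle's own z axis and vertical above 0.35 rad).
It fails at once if the spanner is shifted more than 40 mm (distance of spanner_17 from where it was at the start of the episode above 0.04 m).
It also fails if it takes over 64 s, if anything falls off the work surface, if the arm or the gripper's body presses on something with over 40 N, if the wrist force passes 120 N, or if a joint passes its speed limit or range.

ROBOT

A 6-joint arm with a two-finger parallel gripper is mounted at the origin on a cart in front of the work surface, level with it; the furniture and walls round the work are solid. World frame = base frame: x ahead of the robot, y to its left, z up, the work surface at z = 0. Lengths are in m, angles in rad, forces in N, time in s.
With the tool pointing down it reaches from about 0.25 to 0.725 m from the base axis. Payload 9.7 kg.
Tool frame: the origin (TCP) lies at the very end of the fingers, on their centre line; the grasp point (between the pads) lies 19 mm behind it; z points along the fingers, y is the direction in which the jaws open and shut (so a half turn about z gives the same grasp; the last joint's range is limited). The gripper opens to 85 mm and grips with 20 to 120 N. Pads are 22 mm wide; open, the fingers measure 114 mm over their backs; the gripper's body (76 mm by 85 mm) begins 54 mm behind the grasp point. The pads swing forward as they close: fully open they stand 13 mm farther back than shut.
Start: joints at [-1.317, 0.087, 0.176, 1.66, 0, 1.571], TCP at [0.138, -0.532, 0.231] pointing down, gripper open.
Joint ranges: [-3.13, 3.13], [-0.85, 1.81], [-1.15, 1.24], [-2.2, 2.28], [-1.44, 1.52], [-3.14, 3.14]. Speed limits (rad/s): [2.22, 2.22, 2.57, 3.14, 3.14, 3.14].

INTERFACE

Orientations are given as a 3x3 rotation matrix whose columns are the frame's x, y, z axes.
In Python, from rig import r gives the robot as it stands.
- The arm moves only by the shell command python3 -m inch 'ROWS' [FORCE]. ROWS is JSON, a list that holds one entry, the list of rows, each a list of 7 numbers: the shift along the tool's x, y, z in cm, then the turn, a rotation vector about the tool's x, y, z in degrees, then the gripper command: -1 is shut, 1 is fully open, values between are in proportion. A call has exactly 5 rows; each row is the pose to reach, as a shift and turn from the pose measured when the call began, along the tool's axes at that moment; what a row does not reach only later rows make up. A row lasts 1/12 s, in which the tool goes at most 41.7 mm and 7.16 degrees, less where a joint would pass 70% of its speed; a pose out of reach is approached as far as the arm can. A call with a gripper value outside its range is refused whole. The fingers move at their own pace and stop on an object; FORCE is the grip in N (left out, the last holds). Time passes only in rows, so rows that repeat a pose let the fingers close, or fill a call up. It gives the time, the measured TCP pose, the force and the opening at its end, in the units of the state.
- r.get_obs(): the state, without advancing time (a new reading comes with each control period).
- r.snapshot(name): name is "scene" or "side" or "wrist"; returns (picture, depth): 420x560x3 uint8, blue, green, red; 420x560 float32, m along the optical axis (not along the pixel's ray), 0 where there is no reading.
- r.camera_model(name): a dict with "camera_matrix" (3x3 intrinsics, pixels), "distortion" ([k1, k2, p1, p2, k3] as OpenCV has them; the pictures are not rectified), "eye" and "attitude" of the camera in the world. Camera axes: x right, y up, looking along -z (the intrinsics and any distortion apply to the point x, -y, -z); pixel columns grow to the right and rows downward; lengths in m; the calibration is good to about 2 mm. A picture is of the moment at which its call begins: read the wrist's pose just before it. camera_model takes no time and is no camera call; for the wrist camera it gives the pose at the moment of the call.
- r.finish_job(): hands the job in, once; it reports no verdict.
The state is a dict: "time": time; "qpos": joint angles; "joint_velocities": joint speeds; "joint_efforts": joint torques, N m; "position": TCP position; "tcp_rot": TCP orientation; "contact_force": force on the tool from outside, world axes, zero at the start; "moment": the same for the moment, N m; "finger_gap": opening from 0.0 (shut) to 1.0 (fully open).
Only numpy, scipy, OpenCV 4.12 (cv2) and the standard library are available. Lean on these libraries where they do the work, as an engineer would, in place of code of your own. Each camera call takes 0.05 s, during which the arm holds its last target.

## Working session

There is one attempt and no reset: what is moved stays moved. The work goes in short steps, Python scripts to look and compute and a shell command to move; the robot and the scene stay as the last step left them, time stands still between calls to the robot, and variables do not carry over. Pictures are saved under pics/ and viewed, and the job is handed in when it is done.

```bash
ls; mkdir -p pics; python3 - <<'E'
from rig import r
import cv2,numpy as np
o=r.get_obs();print(o)
for n in("scene","side","wrist"):
    print(n,r.camera_model(n))
    p,d=r.snapshot(n);cv2.imwrite(f'pics/{n}0.png',p);np.save(f'pics/{n}0.npy',d)
E
```

```text
pics
{'time': 0.0, 'qpos': array([-1.31701337e+00,  8.74168478e-02,  1.75125458e-01,  1.65984164e+00,
       -1.33252784e-05,  1.57078305e+00]), 'joint_velocities': array([ 2.11167446e-04, -1.66745873e-03,  4.68854996e-05,  4.40600856e-04,
        1.31488096e-03,  6.43315632e-05]), 'joint_efforts': array([-8.63974929e-04, -5.20380914e+01,  4.64807940e+01,  1.63835718e-02,
       -7.48180014e-05,  1.03496799e-05]), 'position': array([ 0.13801989, -0.53213909,  0.23060241]), 'tcp_rot': array([[ 9.67966235e-01,  2.51080160e-01, -3.48501436e-04],
       [ 2.51080402e-01, -9.67965375e-01,  1.29054323e-03],
       [-1.33075237e-05, -1.33670415e-03, -9.99999107e-01]]), 'contact_force': array([-0.83885557,  0.02290362, -1.19999719]), 'moment': array([-0.03779611,  0.04304399,  0.10124755]), 'finger_gap': 1.0028180645997786}
scene {'camera_matrix': array([[493.89975092,   0.        , 287.69087726],
       [  0.        , 493.89975092, 213.26948608],
       [  0.        ,   0.        ,   1.        ]]), 'distortion': array([0.02839977, 0.        , 0.        , 0.        , 0.        ]), 'eye': arr
[... 487 characters left out ...]
    ]), 'eye': array([ 0.42170841, -1.32734382,  0.97521903]), 'attitude': array([[ 0.99803767,  0.0400176 , -0.04816024],
       [-0.06175106,  0.50159354, -0.86289671],
       [-0.01037419,  0.86417736,  0.50308038]])}
wrist {'camera_matrix': array([[370.87630793,   0.        , 284.29320086],
       [  0.        , 370.87630793, 215.15801116],
       [  0.        ,   0.        ,   1.        ]]), 'distortion': array([-0.09436319,  0.        ,  0.        ,  0.        ,  0.        ]), 'eye': array([ 0.20138835, -0.51633624,  0.3733083 ]), 'attitude': array([[ 0.25087632,  0.93449706,  0.25253972],
       [-0.96801847,  0.24249709,  0.0643071 ],
       [-0.00114535, -0.26059624,  0.96544719]])}
```

View pics/scene0.png

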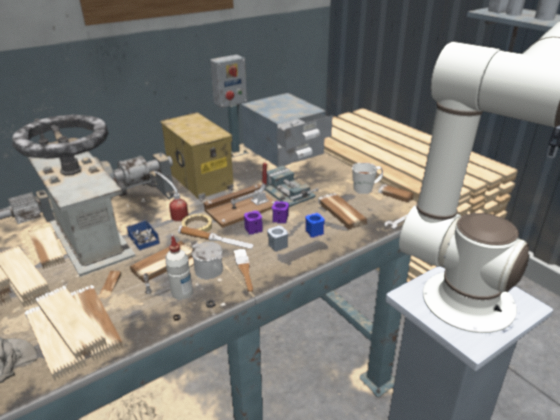

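View pics/side0.png

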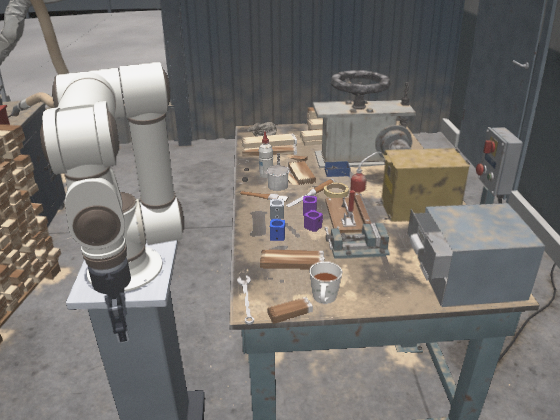

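View pics/wrist0.png

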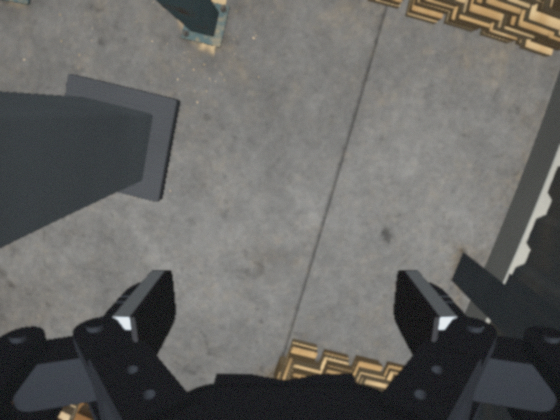

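```bash
cat > h.py <<'E'
from rig import r
import cv2,numpy as np
def w(name,uv,z=None,depth=None,cm=None):
    c=cm or r.camera_model(name)
    n=cv2.undistortPoints(np.array(uv,float).reshape(-1,1,2),c['camera_matrix'],c['distortion']).reshape(-1,2)
    out=[]
    for i,(x,y) in enumerate(n):
        d=c['attitude']@np.array([x,-y,-1.]);
        t=depth[i] if depth is not None else (z-c['eye'][2])/d[2]
        out.append(c['eye']+t*d)
    return np.array(out)
def proj(name,P,cm=None):
    c=cm or r.camera_model(name)
    q=(np.atleast_2d(P)-c['eye'])@c['attitude']; q=q*[1,-1,-1]
    return cv2.projectPoints(q.reshape(-1,1,3),np.zeros(3),np.zeros(3),c['camera_matrix'],c['distortion'])[0].reshape(-1,2)
def dm(name,p,d,cm=None):
    c=cm or r.camera_model(name)
    H,W=d.shape; u,v=np.meshgrid(np.arange(W),np.arange(H))
    n=cv2.undistortPoints(np.stack([u,v],-1).reshape(-1,1,2).astype(float),c['camera_matrix'],c['distortion']).reshape(H,W,2)
    ray=np.stack([n[...,0],-n[...,1],-np.ones((H,W))],-1)@c['attitude'].T
    return c['eye']+ray*d[...,None]
E
python3 - <<'E'
from h import *
a=cv2.imread('pics/scene0.png')[150:300,190:420];b=cv2.imread('pics/side0.png')[160:330,225:400]
cv2.imwrite('pics/c1.png',cv2.resize(a,None,fx=3.4,fy=3.4,interpolation=2))
cv2.imwrite('pics/c2.png',cv2.resize(b,None,fx=3.4,fy=3.4,interpolation=2))
for n,pts in(("scene",[(278,228),(278,238),(345,210),(315,225),(237,207),(280,187)]),("side",[(277,200),(277,210),(292,259),(345,215)])):
    d=np.load(f'pics/{n}0.npy');P=dm(n,None,d)
    for u,v in pts: print(n,u,v,d[v,u],P[v,u].round(3))
E
```

```text
scene 278 228 1.5419246 [0.518 0.269 0.061]
scene 278 238 1.5134013 [0.485 0.292 0.051]
scene 345 210 1.6926613 [ 0.515 -0.007  0.029]
scene 315 225 1.5735408 [0.475 0.156 0.051]
scene 237 207 1.7210091 [0.755 0.28  0.022]
scene 280 187 1.828637 [0.777 0.083 0.029]
side 277 200 1.8696758 [0.507 0.3   0.058]
side 277 210 1.8372433 [0.504 0.254 0.043]
side 292 259 1.5977758 [ 0.534 -0.032  0.031]
side 345 215 1.7807689 [0.738 0.182 0.054]
```

View pics/c1.png

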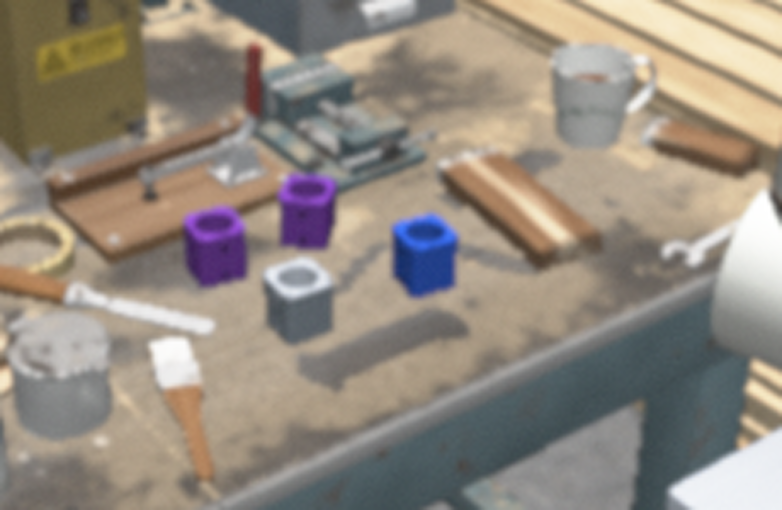

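View pics/c2.png

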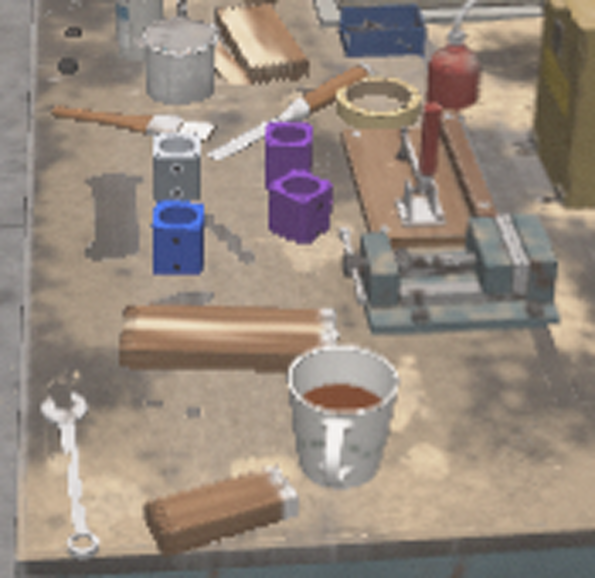

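Housing candidates (scene pixels): grey with bright mouth (278,237), which fits the description; blue (315,225), purple (253,222) and (281,212), which are look-alikes. For the offcut, the block lying alone at (345,210) fits; the wood at (160,262) and the brush/block at (400,192) do not. Next I measure them.

```bash
python3 - <<'E'
from h import *
for n in("scene","side"):
    p=cv2.imread(f'pics/{n}0.png');d=np.load(f'pics/{n}0.npy');P=dm(n,p,d)
    hsv=cv2.cvtColor(p,cv2.COLOR_BGR2HSV)
    def top(lo,hi,xr,yr,name,sat=None):
        m=(P[...,2]>lo)&(P[...,2]<hi)&(P[...,0]>xr[0])&(P[...,0]<xr[1])&(P[...,1]>yr[0])&(P[...,1]<yr[1])
        if sat: m&=sat(hsv)
        Q=P[m]
        if len(Q)<5: print(n,name,len(Q));return
        rc=cv2.minAreaRect(Q[:,:2].astype(np.float32)*1000)
        print(n,name,len(Q),'z',np.median(Q[:,2]).round(3),'rect',np.round(rc[0],1),np.round(rc[1],1),round(rc[2],1), 'min',Q.min(0).round(3),'max',Q.max(0).round(3))
    grey=lambda h:(h[...,1]<60)
    top(.054,.07,(.42,.58),(.2,.35),'housing top',grey)
    top(.02,.07,(.42,.58),(.2,.35),'housing all',grey)
    top(.054,.07,(.4,.58),(.1,.22),'blue top',lambda h:(h[...,1]>120))
    top(.018,.035,(.38,.66),(-.12,.08),'offcut top')
    top(.03,.12,(.55,.85),(-.25,-.05),'mug')
    top(.05,.25,(.3,.7),(.3,.7),'left stuff')
    top(.04,.08,(.6,.8),(.1,.35),'purple',lambda h:(h[...,1]>100)&(h[...,0]>130))
E
```

```text
scene housing top 146 z 0.06 rect [503. 283.] [54.4 55.2] 79.9 min [0.476 0.252 0.054] max [0.53  0.31  0.067]
scene housing all 374 z 0.049 rect [501.9 282.7] [55.1 56.3] 81.9 min [0.475 0.252 0.02 ] max [0.533 0.31  0.067]
scene blue top 113 z 0.06 rect [498.7 142.7] [53.6 57.6] 83.3 min [0.469 0.117 0.054] max [0.527 0.173 0.067]
scene offcut top 749 z 0.027 rect [535.9  -6. ] [ 81.4 212. ] 82.0 min [ 0.427 -0.054  0.018] max [0.639 0.04  0.034]
scene mug 600 z 0.073 rect [ 613.7 -194.9] [121.  102.6] 70.9 min [ 0.553 -0.25   0.03 ] max [ 0.666 -0.131  0.1  ]
scene left stuff 1735 z 0.081 rect [571.5 500. ] [256.7 399.5] 0.0 min [0.443 0.3   0.05 ] max [0.7  0.7  0.25]
scene purple 344 z 0.057 rect [625.7 242.4] [169.3  51.2] 89.9 min [0.6   0.158 0.04 ] max [0.651 0.327 0.067]
side housing top 91 z 0.059 rect [504.2 278. ] [64.4 47.2] 86.0 min [0.48  0.245 0.054] max [0.529 0.311 0.067]
side housing all 226 z 0.05 rect [504.3 279.9] [68.1 47.2] 85.9 min [0.479 0.245 0.02 ] max [0.529 0.314 0.067]
side blue top 101 z 0.059 rect [497.8 136.5] [62.5 47.7] 87.3 min [0.473 0.106 0.054] max [0.522 0.168 0.066]
side offcut top 944 z 0.026 rect [536.1 -12. ] [ 92.5 204. ] 89.5 min [ 0.434 -0.059  0.018] max [0.638 0.035 0.033]
side mug 939 z 0.07 rect [ 609.6 -150.4] [199.  106.9] 89.3 min [ 0.555 -0.25   0.03 ] max [ 0.663 -0.051  0.099]
side left stuff 752 z 0.079 rect [571.5 498.3] [395.7 249.3] 89.3 min [0.448 0.3   0.05 ] max [0.698 0.697 0.249]
side purple 315 z 0.055 rect [628.8 236. ] [176.3  56.7] 89.9 min [0.6   0.148 0.04 ] max [0.657 0.324 0.066]
```

```bash
python3 -m inch '[[[1,-1.5,-0.5,0,0,0,1],[3,-4.2,-1.5,0,0,0,1],[5.3,-7.4,-2.5,0,0,0,1],[7.6,-10.6,-3.5,0,0,0,1],[10,-13.8,-4.5,0,0,0,1]]]' 80
python3 -m inch '[[[2.3,-3.2,-0.5,0,0,0,1],[4.6,-6.4,-1,0,0,0,1],[6.9,-9.6,-1.5,0,0,0,1],[9.2,-12.8,-2,0,0,0,1],[11.5,-16,-2.5,0,0,0,1]]]'
python3 -m inch '[[[2.3,-3.2,0,0,0,0,1],[4.6,-6.4,0,0,0,0,1],[6.9,-9.6,0,0,0,0,1],[9.2,-12.8,0,0,0,0,1],[11.5,-16,0,0,0,0,1]]]'
```

```text
time: 0.57
position: [0.2002, -0.3719, 0.2759]
tcp_rot: [[0.968, 0.25, -0.001], [0.25, -0.968, 0.002], [-0.0, -0.002, -1.0]]
contact_force: [1.0, -0.3, 0.4]
finger_gap: 0.999
time: 0.98
position: [0.2714, -0.1865, 0.3014]
tcp_rot: [[0.968, 0.249, -0.0], [0.249, -0.968, 0.001], [0.0, -0.001, -1.0]]
contact_force: [1.1, 0.4, -0.5]
finger_gap: 0.999
time: 1.4
position: [0.3429, -0.0008, 0.3018]
tcp_rot: [[0.968, 0.25, 0.001], [0.25, -0.968, 0.001], [0.001, -0.001, -1.0]]
contact_force: [1.0, -1.6, 0.5]
finger_gap: 0.996
```

```bash
cat > snap.py <<'E'
import sys
from h import *
n,t=sys.argv[1:3]
c=r.camera_model(n);p,d=r.snapshot(n)
cv2.imwrite(f'pics/{t}.png',p);np.savez(f'pics/{t}.npz',d=d,P=dm(n,p,d,c),**{k:np.array(v) for k,v in c.items()})
E
python3 snap.py wrist w1
python3 -m inch '[[[2.3,-3.2,0,0,0,0,1],[4.6,-6.4,0,0,0,0,1],[6.9,-9.6,0,0,0,0,1],[9.2,-12.8,0,0,0,0,1],[11,-16,0,0,0,0,1]]]'
python3 -m inch '[[[2,-2,0,0,0,0,1],[3,-4,0,0,0,0,1],[4,-6,0,0,0,0,1],[4,-6,0,0,0,0,1],[4,-6,0,0,0,0,1]]]'
python3 snap.py wrist w2
```

```text
time: 1.87
position: [0.4192, 0.1387, 0.3009]
tcp_rot: [[0.955, 0.298, -0.008], [0.298, -0.954, 0.027], [0.0, -0.028, -1.0]]
contact_force: [0.4, -1.0, -0.2]
finger_gap: 0.998
time: 2.28
position: [0.4503, 0.1778, 0.3021]
tcp_rot: [[0.941, 0.339, -0.019], [0.34, -0.939, 0.048], [-0.002, -0.052, -0.999]]
contact_force: [0.2, -0.2, -0.3]
finger_gap: 1.001
```

View pics/w1.png

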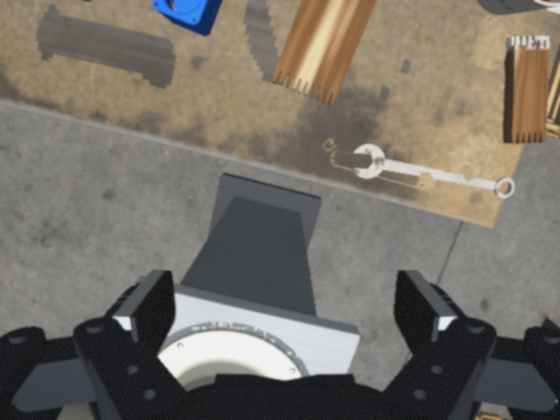

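View pics/w2.png

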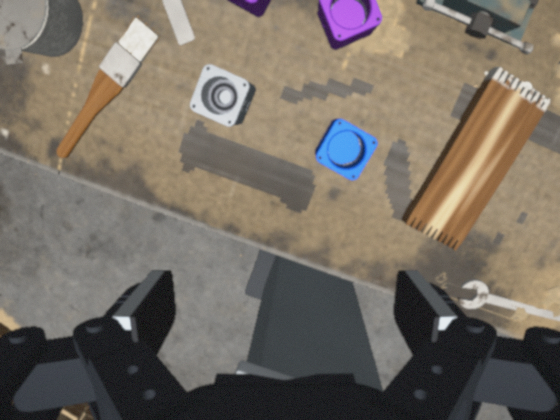

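```bash
python3 - <<'E'
from h import *
o=r.get_obs();print(o['qpos'].round(3),o['position'].round(4),o['contact_force'].round(1))
z=np.load('pics/w2.npz');P=z['P'];p=cv2.imread('pics/w2.png');hsv=cv2.cvtColor(p,cv2.COLOR_BGR2HSV)
cm=dict(camera_matrix=z['camera_matrix'],distortion=z['distortion'],eye=z['eye'],attitude=z['attitude'])
def rect(m,name):
    m=m.astype(np.uint8); n,l,s,c=cv2.connectedComponentsWithStats(m)
    i=1+np.argmax(s[1:,4]); mm=l==i
    pts=P[mm][:,:2].astype(np.float32)*1000
    rc=cv2.minAreaRect(pts); print(name,s[i],np.round(rc[0],1),np.round(rc[1],1),round(rc[2],2),'z',np.median(P[mm][:,2]).round(4),np.median(P[mm],0).round(4))
X,Y,Z=P[...,0],P[...,1],P[...,2]
rect((Z>.054)&(Z<.066)&(hsv[...,1]<70)&(X>.44)&(X<.57)&(Y>.2)&(Y<.36),'housing')
rect((Z>.054)&(Z<.066)&(hsv[...,0]>95)&(hsv[...,0]<120)&(hsv[...,1]>120),'blue')
rect((Z>.054)&(Z<.066)&(hsv[...,0]>125)&(hsv[...,1]>100),'purple')
rect((Z>.02)&(Z<.032)&(X>.4)&(Y<.06)&(Y>-.15),'offcut')
m=(abs(Z)<.01);print('bed xmin by y',[(y,round(float(X[m&(abs(Y-y)<.005)].min()),3)) for y in (0.3,.2,.1,0.05)])
E
```

```text
[ 0.345 -0.032  0.194  1.798  0.052  3.141] [0.45   0.1774 0.3024] [-0.1 -1.  -0.4]
housing [ 190   64   60   62 1407] [504.  281.3] [51.1 50.7] 85.12 z 0.0599 [0.5052 0.2826 0.0599]
blue [ 316  119   61   61 1273] [496.9 140.7] [50.3 49. ] 81.56 z 0.06 [0.4978 0.1401 0.06  ]
purple [319   0  63  42 929] [622.4 184.7] [44.1 49.6] 42.06 z 0.0598 [0.6128 0.1799 0.0598]
offcut [  405    67   146   184 11120] [535.6  -9.5] [ 75.5 203.1] 83.36 z 0.026 [ 0.5394 -0.0076  0.026 ]
bed xmin by y [(0.3, 0.34), (0.2, 0.34), (0.1, 0.341), (0.05, 0.34)]
```

```bash
python3 - <<'E'
from h import *
for n in("scene","side"):
    P=dm(n,None,np.load(f'pics/{n}0.npy'));X,Y,Z=P[...,0],P[...,1],P[...,2]
    for y in np.arange(.32,.62,.03):
        m=(abs(Y-y)<.015)&(X>.36)&(X<.62)&(Z>.03)
        if m.sum(): print(n,round(y,2),m.sum(),'x',X[m].min().round(3),X[m].max().round(3),'zmax',Z[m].max().round(3))
E
```

```text
scene 0.32 137 x 0.479 0.619 zmax 0.066
scene 0.47 41 x 0.496 0.552 zmax 0.082
scene 0.5 266 x 0.462 0.563 zmax 0.085
scene 0.53 339 x 0.476 0.606 zmax 0.086
scene 0.56 165 x 0.489 0.552 zmax 0.086
scene 0.59 82 x 0.452 0.483 zmax 0.142
side 0.32 25 x 0.486 0.619 zmax 0.063
side 0.47 181 x 0.475 0.558 zmax 0.086
side 0.5 132 x 0.468 0.568 zmax 0.084
side 0.53 65 x 0.481 0.618 zmax 0.083
side 0.56 14 x 0.498 0.613 zmax 0.079
side 0.59 278 x 0.45 0.603 zmax 0.177
```

```bash
cat > to.py <<'E'
# to.py gx gy gz yaw tilt [back_mm]: grasp point target -> shift(cm), rotvec(deg) in current tool axes
import sys
from h import *
from scipy.spatial.transform import Rotation as Ro
a=[float(v) for v in sys.argv[1:]]
g=np.array(a[:3]);ps,T=np.radians(a[3:5]);b=a[5]/1000 if len(a)>5 else 0
xh=np.array([np.cos(ps),np.sin(ps),0]);k=np.array([0,0,1.])
z=np.sin(T)*xh-np.cos(T)*k;x=np.cos(T)*xh+np.sin(T)*k;R=np.stack([x,np.cross(z,x),z],1)
t=g+(.019-b)*z
o=r.get_obs();R0=o['tcp_rot']
print('q',o['qpos'].round(2),'F',o['contact_force'].round(1),'gap',round(o['finger_gap'],3),'t',round(o['time'],2))
print('grasp now',(o['position']-.019*R0[:,2]).round(4),'yaw',np.degrees(np.arctan2(R0[1,0],R0[0,0])).round(1),'tilt',np.degrees(np.arctan2(R0[2,0],-R0[2,2])).round(1),'roll',np.degrees(R0[2,1]).round(1))
print('tcp target',t.round(4),'shift cm',(R0.T@(t-o['position'])*100).round(2),'rot deg',np.degrees(Ro.from_matrix(R0.T@R).as_rotvec()).round(2))
E
python3 to.py .504 .2815 .036 85 -25 100; python3 to.py .504 .2815 .18 85 0 
```

```text
q [ 0.34 -0.03  0.19  1.8   0.05  3.14] F [-0.1 -1.  -0.4] gap 1.0 t 2.33
grasp now [0.4504 0.1765 0.3214] yaw 19.8 tilt -0.1 roll -3.0
tcp target [0.507  0.3156 0.1094] shift cm [ 10.07 -10.05  19.84] rot deg [-16.87 -23.86 -63.56]
q [ 0.34 -0.03  0.19  1.8   0.05  3.14] F [-0.1 -1.  -0.4] gap 1.0 t 2.33
grasp now [0.4504 0.1765 0.3214] yaw 19.8 tilt -0.1 roll -3.0
tcp target [0.504  0.2815 0.161 ] shift cm [ 8.63 -7.21 14.53] rot deg [ -2.69  -1.64 -65.16]
```

```bash
python3 -m inch '[[[1,-1,0,0,0,-7,1],[2,-2,0,0,0,-14,1],[3,-3,1,-1,0,-21,1],[4,-4,2,-1,-1,-28,1],[5,-5,3,-1,-1,-35,1]]]'
python3 to.py .504 .2815 .036 85 -25 100
```

```text
time: 2.75
position: [0.4795, 0.2427, 0.2751]
tcp_rot: [[0.572, 0.82, -0.022], [0.82, -0.571, 0.024], [0.007, -0.032, -0.999]]
contact_force: [0.8, 0.0, -0.3]
finger_gap: 0.998
q [0.45 0.09 0.26 1.75 0.03 2.63] F [ 0.8  0.  -0.3] gap 0.998 t 2.75
grasp now [0.4799 0.2422 0.2941] yaw 55.1 tilt 0.4 roll -1.8
tcp target [0.507  0.3156 0.1094] shift cm [ 7.43 -1.39 16.67] rot deg [ -8.15 -25.3  -29.03]
```

```bash
python3 -m inch '[[[1.4,-0.3,3,-1.4,-4.3,-5,1],[2.8,-0.5,6,-2.7,-8.5,-10,1],[4.2,-0.8,9,-4.1,-13,-15,1],[5.6,-1.1,12,-5.4,-17,-19.5,1],[7,-1.3,15,-6.8,-21,-24,1]]]'
python3 -m inch '[[[0,0,0,0,-3,-3,1],[0,0,0,0,-4.5,-5,1],[0,0,0,0,-4.5,-5,1],[0,0,0,0,-4.5,-5,1],[0,0,0,0,-4.5,-5,1]]]'
python3 to.py .504 .2815 .036 85 -25 100;python3 to.py .504 .2815 .036 85 -25;python3 snap.py wrist w3;python3 snap.py side s3
```

```text
time: 3.17
position: [0.5058, 0.311, 0.1256]
tcp_rot: [[0.167, 0.985, -0.05], [0.92, -0.173, -0.352], [-0.356, 0.013, -0.935]]
contact_force: [0.6, 0.3, 1.6]
finger_gap: 1.001
time: 3.58
position: [0.5065, 0.3105, 0.1276]
tcp_rot: [[0.079, 0.995, -0.058], [0.902, -0.096, -0.421], [-0.425, -0.019, -0.905]]
contact_force: [0.3, 0.1, 0.8]
finger_gap: 0.998
q [ 0.69  0.51  0.43  1.82 -0.29  2.4 ] F [0.3 0.1 0.8] gap 0.998 t 3.58
grasp now [0.5076 0.3184 0.1448] yaw 85.0 tilt -25.1 roll -1.1
tcp target [0.507  0.3156 0.1094] shift cm [1.24 0.04 1.43] rot deg [-1.2   0.12 -0.03]
q [ 0.69  0.51  0.43  1.82 -0.29  2.4 ] F [0.3 0.1 0.8] gap 0.998 t 3.58
grasp now [0.5076 0.3184 0.1448] yaw 85.0 tilt -25.1 roll -1.1
tcp target [0.5033 0.2735 0.0188] shift cm [ 1.26  0.24 11.43] rot deg [-1.2   0.12 -0.03]
```

View pics/w3.png

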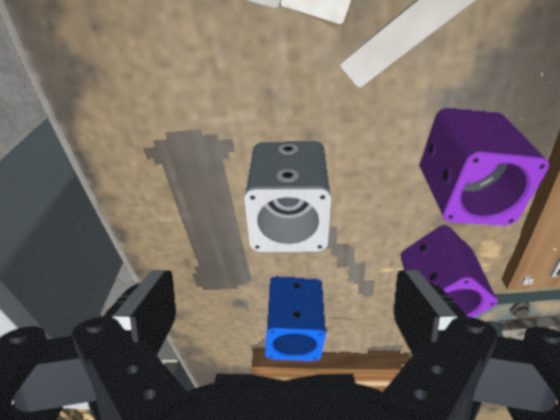

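View pics/s3.png

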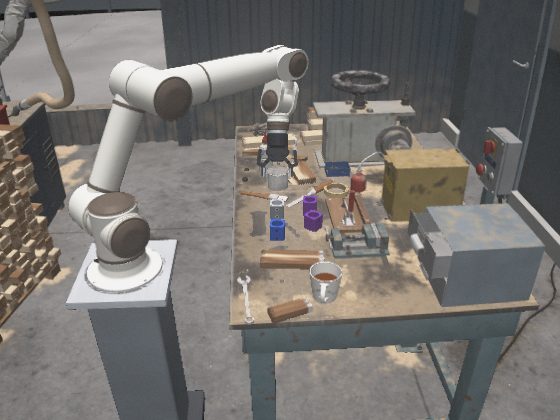

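The wrist view shows the grey housing (288,205) centred between the fingers (150 and 420). Its bright mouth faces me and the bearing is visible in the pocket. Next I approach along the tool axis.

```bash
python3 -m inch '[[[0.5,0.1,1,-0.5,0,0,1],[1.2,0.2,2.5,-1.2,0,0,1],[1.3,0.2,4.5,-1.2,0,0,1],[1.3,0.2,6.5,-1.2,0,0,1],[1.3,0.2,8,-1.2,0,0,1]]]'
python3 -m inch '[[[0,0,1.5,0,0,0,1],[0,0,2.5,0,0,0,1],[0,0,3.2,0,0,0,1],[0,0,3.4,0,0,0,1],[0,0,3.4,0,0,0,1]]]'
python3 to.py .504 .2815 .036 85 -25;python3 snap.py wrist w4
```

```text
time: 4.1
position: [0.5048, 0.2872, 0.0494]
tcp_rot: [[0.081, 0.996, -0.037], [0.902, -0.089, -0.422], [-0.424, 0.001, -0.906]]
contact_force: [-0.1, -0.1, 0.1]
finger_gap: 1.0
time: 4.52
position: [0.5037, 0.2726, 0.019]
tcp_rot: [[0.082, 0.996, -0.036], [0.902, -0.089, -0.422], [-0.423, 0.002, -0.906]]
contact_force: [-0.5, 0.5, 0.3]
finger_gap: 0.997
q [ 0.65  0.46  0.15  1.57 -0.32  2.36] F [-0.5  0.5  0.3] gap 0.997 t 4.52
grasp now [0.5044 0.2806 0.0363] yaw 84.8 tilt -25.0 roll 0.1
tcp target [0.5033 0.2735 0.0188] shift cm [ 0.09 -0.05 -0.01] rot deg [ 0.03  0.04 -0.15]
```

View pics/w4.png

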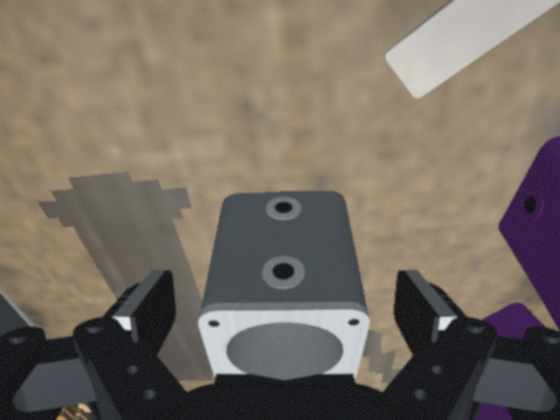

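Housing (285,290) is squarely between the jaws. Close.

```bash
python3 -m inch '[[[0,0,0,0,0,0,-0.5],[0,0,0,0,0,0,-1],[0,0,0,0,0,0,-1],[0,0,0,0,0,0,-1],[0,0,0,0,0,0,-1]]]' 90
python3 -m inch '[[[0,0,0,0,0,0,-1],[0,0,0,0,0,0,-1],[0,0,0,0,0,0,-1],[0,0,0,0,0,0,-1],[0,0,0,0,0,0,-1]]]'
python3 to.py .504 .2815 .16 85 -25; python3 to.py .42 .22 .12 60 40
```

```text
time: 4.98
position: [0.5042, 0.2736, 0.0201]
tcp_rot: [[0.082, 0.996, -0.035], [0.903, -0.089, -0.42], [-0.422, 0.003, -0.907]]
contact_force: [-0.3, 3.1, 5.5]
finger_gap: 0.575
time: 5.4
position: [0.5042, 0.2739, 0.0202]
tcp_rot: [[0.081, 0.996, -0.035], [0.903, -0.088, -0.42], [-0.422, 0.003, -0.907]]
contact_force: [-0.1, 3.2, 1.2]
finger_gap: 0.574
q [ 0.65  0.46  0.15  1.57 -0.32  2.36] F [-0.1  3.2  1.2] gap 0.574 t 5.4
grasp now [0.5048 0.2819 0.0374] yaw 84.8 tilt -24.9 roll 0.2
tcp target [0.5033 0.2735 0.1428] shift cm [ -5.21  -0.05 -11.1 ] rot deg [ 0.12 -0.06 -0.14]
q [ 0.65  0.46  0.15  1.57 -0.32  2.36] F [-0.1  3.2  1.2] gap 0.574 t 5.4
grasp now [0.5048 0.2819 0.0374] yaw 84.8 tilt -24.9 roll 0.2
tcp target [0.4261 0.2306 0.1054] shift cm [-8.14 -7.37 -5.64] rot deg [-3.27 63.83 26.09]
```

```bash
python3 -m inch '[[[-0.5,0,-1,0,0,0,-1],[-1.5,0,-3.2,0,0,0,-1],[-2.7,0,-5.8,0,0,0,-1],[-4,0,-8.5,0,0,0,-1],[-5.2,0,-11,0,0,0,-1]]]'
python3 to.py .42 .22 .15 60 65;python3 to.py .46 .25 .15 70 10
```

```text
time: 5.82
position: [0.5034, 0.2726, 0.1436]
tcp_rot: [[0.082, 0.996, -0.035], [0.903, -0.089, -0.421], [-0.422, 0.002, -0.907]]
contact_force: [0.6, 0.2, -2.3]
finger_gap: 0.574
q [ 0.65  0.41  0.34  1.8  -0.32  2.36] F [ 0.6  0.2 -2.3] gap 0.574 t 5.82
grasp now [0.5041 0.2806 0.1609] yaw 84.8 tilt -25.0 roll 0.1
tcp target [0.4286 0.2349 0.142 ] shift cm [-3.94 -7.12  2.  ] rot deg [-9.31 88.39 26.01]
q [ 0.65  0.41  0.34  1.8  -0.32  2.36] F [ 0.6  0.2 -2.3] gap 0.574 t 5.82
grasp now [0.5041 0.2806 0.1609] yaw 84.8 tilt -25.0 roll 0.1
tcp target [0.4611 0.2531 0.1313] shift cm [-1.58 -4.04  2.09] rot deg [ 2.12 34.75 14.99]
```

```bash
python3 -m inch '[[[-0.3,-0.8,0.4,0.5,6.5,3,-1],[-0.6,-1.6,0.8,1,13,6,-1],[-0.9,-2.4,1.2,1.5,19.5,8.5,-1],[-1.2,-3.2,1.6,2,26,11,-1],[-1.5,-4,2,2,32,14,-1]]]'
python3 to.py .42 .22 .14 60 65;python3 to.py .43 .23 .15 63 43
```

```text
time: 6.23
position: [0.4615, 0.2536, 0.1324]
tcp_rot: [[0.325, 0.945, 0.048], [0.937, -0.328, 0.122], [0.131, 0.006, -0.991]]
contact_force: [-0.7, -0.3, -2.9]
finger_gap: 0.573
q [ 0.45 -0.08 -0.19  1.36  0.09  2.36] F [-0.7 -0.3 -2.9] gap 0.573 t 6.23
grasp now [0.4605 0.2513 0.1512] yaw 70.9 tilt 7.5 roll 0.3
tcp target [0.4286 0.2349 0.132 ] shift cm [-2.83 -2.49 -0.35] rot deg [-6.41 57.25  9.31]
q [ 0.45 -0.08 -0.19  1.36  0.09  2.36] F [-0.7 -0.3 -2.9] gap 0.573 t 6.23
grasp now [0.4605 0.2513 0.1512] yaw 70.9 tilt 7.5 roll 0.3
tcp target [0.4359 0.2415 0.1361] shift cm [-1.92 -2.02 -0.64] rot deg [-3.1  35.38  7.34]
```

```bash
python3 -m inch '[[[-0.4,-0.4,-0.1,-0.6,6.8,1.4,-1],[-0.8,-0.8,-0.2,-1.2,13.5,2.8,-1],[-1.2,-1.2,-0.4,-1.9,20,4.2,-1],[-1.6,-1.6,-0.5,-2.5,27,5.6,-1],[-1.9,-2,-0.6,-3,33.5,7,-1]]]'
python3 to.py .42 .22 .14 60 65
```

```text
time: 6.65
position: [0.4353, 0.2409, 0.136]
tcp_rot: [[0.336, 0.893, 0.3], [0.671, -0.45, 0.589], [0.661, 0.004, -0.75]]
contact_force: [0.6, -0.1, -3.4]
finger_gap: 0.575
q [ 0.21 -0.58 -0.72  0.93  0.54  2.39] F [ 0.6 -0.1 -3.4] gap 0.575 t 6.65
grasp now [0.4296 0.2297 0.1503] yaw 63.4 tilt 41.4 roll 0.2
tcp target [0.4286 0.2349 0.132 ] shift cm [-0.9  -0.33 -0.25] rot deg [-2.49 23.6   2.13]
```

```bash
python3 to.py .455 .26 .14 60 65
```

```text
q [ 0.21 -0.58 -0.72  0.93  0.54  2.39] F [ 0.6 -0.1 -3.4] gap 0.575 t 6.65
grasp now [0.4296 0.2297 0.1503] yaw 63.4 tilt 41.4 roll 0.2
tcp target [0.4636 0.2749 0.132 ] shift cm [2.96 0.99 3.15] rot deg [-2.49 23.6   2.13]
```

```bash
python3 -m inch '[[[0.7,0.2,0.8,-0.6,6,0.6,-1],[1.5,0.5,1.6,-1.3,12,1.1,-1],[2.3,0.8,2.4,-1.9,18,1.7,-1],[3,1,3.2,-2.5,23.6,2.1,-1],[3,1,3.2,-2.5,23.6,2.1,-1]]]'
python3 to.py .455 .26 .025 60 65
```

```text
time: 7.07
position: [0.4617, 0.2746, 0.1257]
tcp_rot: [[0.216, 0.865, 0.453], [0.364, -0.502, 0.785], [0.906, -0.005, -0.423]]
contact_force: [-1.0, -0.8, -7.0]
finger_gap: 0.576
q [ 0.15 -0.73 -1.07  0.3   0.79  2.66] F [-1.  -0.8 -7. ] gap 0.576 t 7.07
grasp now [0.4531 0.2597 0.1337] yaw 59.3 tilt 65.0 roll -0.3
tcp target [0.4636 0.2749 0.017 ] shift cm [-9.8   0.2   4.71] rot deg [-0.    0.04 -0.29]
```

```bash
cat > fk.py <<'E'
import numpy as np
from scipy.optimize import least_squares
from scipy.spatial.transform import Rotation as Ro
S=[([-1.317,.0874,.1751,1.6598,0,1.5708],[.138,-.5321,.2306]),([.345,-.032,.194,1.798,.052,3.141],[.45,.1774,.3024]),([.45,.09,.26,1.75,.03,2.63],[.4795,.2427,.2751]),
([.69,.51,.43,1.82,-.29,2.4],[.5065,.3105,.1276]),([.65,.46,.15,1.57,-.32,2.36],[.5037,.2726,.019]),([.65,.41,.34,1.8,-.32,2.36],[.5034,.2726,.1436]),
([.45,-.08,-.19,1.36,.09,2.36],[.4615,.2536,.1324]),([.21,-.58,-.72,.93,.54,2.39],[.4353,.2409,.136]),([.15,-.73,-1.07,.3,.79,2.66],[.4617,.2746,.1257])]
def fk(q,p,s5=1):
    h,a,b,dl,d5,d6=p
    q1,q2,q3,q4,q5,q6=q
    phi=np.pi/2+q2-q3; pit=phi+q4
    B=Ro.from_euler('z',q1).as_matrix()
    u=lambda t:np.array([np.sin(t),0,np.cos(t)])
    n=np.array([0,1,0]); w=u(pit-np.pi/2) # j5 axis
    zt=np.cos(q5)*u(pit)+s5*np.sin(q5)*n
    pos=B@(np.array([0,0,h])+a*u(q2)+b*u(phi)+dl*n+d5*w+d6*zt)
    return pos,B@zt
def fit(s5):
    f=lambda p:np.concatenate([fk(q,p,s5)[0]-t for q,t in S])
    return least_squares(f,[.16,.6,.5,.1,.1,.3])
if __name__=="__main__":
    for s in(1,-1):
        l=fit(s);print(s,l.x.round(3),np.abs(l.fun).max().round(4))
    print(fk(S[-1][0],l.x,1)[1],fk(S[-1][0],l.x,-1)[1])
E
python3 fk.py
```

```text
1 [0.188 0.286 0.52  0.    0.01  0.289] 0.0286
-1 [ 0.097 -0.152  0.414  0.002  0.144 -0.259] 0.0649
[ 0.45205817  0.78674227 -0.42033321] [ 0.66436591 -0.61801127 -0.42033321]
```

```bash
python3 - <<'E'
s=open('fk.py').read()
s=s.replace("h,a,b,dl,d5,d6=p","h,a,b,dl,d5,d6,e1,e2,x0=p").replace("np.array([0,0,h])+a*u(q2)+b*u(phi)","np.array([x0,0,h])+a*u(q2)+e1*u(q2+np.pi/2)+b*u(phi)+e2*u(phi+np.pi/2)").replace("[.16,.6,.5,.1,.1,.3]","[.16,.6,.5,.1,.1,.3,0,0,0]").replace("for s in(1,-1)","for s in(1,)")
open('fk.py','w').write(s)
E
python3 fk.py
```

```text
1 [ 0.111  0.294  0.507  0.    -0.006  0.287  0.021 -0.07   0.005] 0.013
[ 0.45205817  0.78674227 -0.42033321] [ 0.66436591 -0.61801127 -0.42033321]
```

```bash
cat > ik.py <<'E'
import sys,numpy as np
from fk import *
p=fit(1).x
LO=np.array([-3.13,-.85,-1.15,-2.2,-1.44]);HI=np.array([3.13,1.81,1.24,2.28,1.52])
def ik(g,yaw,T,x0=[.3,-.3,-.5,.8,.4]):
    ps,T=np.radians([yaw,T]);z=np.array([np.sin(T)*np.cos(ps),np.sin(T)*np.sin(ps),-np.cos(T)]);t=np.array(g)+.019*z
    def f(q):
        P,Z=fk(list(q)+[0],p);return np.concatenate([(P-t)*5,Z-z])
    l=least_squares(f,x0);return l.x.round(2),np.abs(l.fun).max().round(3)
if __name__=="__main__":
    for c in [(.453,.26,.134,59,65),(.455,.26,.025,60,65),(.5,.3,.025,50,65),(.5,.3,.025,60,65),(.45,.25,.025,85,65),(.5,.3,.025,30,65),(.52,.28,.025,50,65),(.54,.28,.025,30,65),(.54,.0,.061,0,65),(.54,.0,.061,45,65),(.54,.0,.061,90,65),(.42,.2,.061,60,65),(.42,.2,.025,60,-25),(.42,.2,.025,60,-25)]:
        q,e=ik(c[:3],c[3],c[4]);print(c,q,e,'OK' if (q>LO).all() and (q<HI).all() else 'X')
E
python3 ik.py
```

```text
(0.453, 0.26, 0.134, 59, 65) [ 0.16 -0.7  -1.02  0.3   0.77] 0.0 OK
(0.455, 0.26, 0.025, 60, 65) [ 0.15 -0.48 -1.1   0.02  0.79] 0.0 OK
(0.5, 0.3, 0.025, 50, 65) [ 0.32 -0.37 -1.02 -0.14  0.5 ] 0.0 OK
(0.5, 0.3, 0.025, 60, 65) [ 0.23 -0.26 -0.92 -0.07  0.72] 0.0 OK
(0.45, 0.25, 0.025, 85, 65) [ 0.02 -0.1  -0.78  0.67  1.12] 0.0 OK
(0.5, 0.3, 0.025, 30, 65) [ 0.55 -0.47 -1.1  -0.18 -0.03] 0.0 OK
(0.52, 0.28, 0.025, 50, 65) [ 0.25 -0.32 -0.97 -0.13  0.56] 0.0 OK
(0.54, 0.28, 0.025, 30, 65) [ 0.45 -0.36 -1.01 -0.21  0.07] 0.0 OK
(0.54, 0.0, 0.061, 0, 65) [-0.   -0.79 -1.23 -0.    0.  ] 0.0 X
(0.54, 0.0, 0.061, 45, 65) [-0.44 -0.26 -0.85  0.35  1.02] 0.0 OK
(0.54, 0.0, 0.061, 90, 65) [-0.42  0.36 -0.19  1.74  0.97] 0.0 OK
(0.42, 0.2, 0.061, 60, 65) [-0.04 -0.77 -1.22  0.33  0.93] 0.0 X
(0.42, 0.2, 0.025, 60, -25) [ 0.56  0.16 -0.24  1.56 -0.2 ] 0.0 OK
(0.42, 0.2, 0.025, 60, -25) [ 0.56  0.16 -0.24  1.56 -0.2 ] 0.0 OK
```

```bash
python3 - <<'E'
from h import *
z=np.load('pics/w2.npz');P=z['P']
for u,v in [(65,155),(85,115),(110,80),(140,35),(120,65)]: print((u,v),P[v,u].round(3))
E
python3 to.py .48 .305 .08 59.5 65; python3 to.py .48 .305 .027 59.5 65
```

```text
(65, 155) [0.372 0.456 0.011]
(85, 115) [0.429 0.44  0.013]
(110, 80) [0.478 0.419 0.013]
(140, 35) [0.537 0.399 0.011]
(120, 65) [0.498 0.412 0.013]
q [ 0.15 -0.73 -1.07  0.3   0.79  2.66] F [-1.  -0.8 -7. ] gap 0.576 t 7.07
grasp now [0.4531 0.2597 0.1337] yaw 59.3 tilt 65.0 roll -0.3
tcp target [0.4887 0.3198 0.072 ] shift cm [-2.63  0.1   7.05] rot deg [-0.45  0.04 -0.08]
q [ 0.15 -0.73 -1.07  0.3   0.79  2.66] F [-1.  -0.8 -7. ] gap 0.576 t 7.07
grasp now [0.4531 0.2597 0.1337] yaw 59.3 tilt 65.0 roll -0.3
tcp target [0.4887 0.3198 0.019 ] shift cm [-7.44  0.12  9.29] rot deg [-0.45  0.04 -0.08]
```

Brush is clear. Move over, then lower.

```bash
python3 -m inch '[[[-0.4,0,1.2,0,0,0,-1],[-1,0,3,0,0,0,-1],[-1.8,0.1,5,-0.4,0,0,-1],[-2.6,0.1,7,-0.4,0,0,-1],[-2.6,0.1,7,-0.4,0,0,-1]]]'
python3 to.py .48 .305 .027 59.5 65; python3 snap.py scene s5; python3 snap.py side s5b; python3 snap.py wrist w5
```

```text
time: 7.48
position: [0.488, 0.3202, 0.068]
tcp_rot: [[0.223, 0.862, 0.455], [0.369, -0.507, 0.779], [0.902, -0.006, -0.431]]
contact_force: [-0.5, -0.5, -3.3]
finger_gap: 0.576
q [ 0.27 -0.5  -1.09 -0.    0.68  2.75] F [-0.5 -0.5 -3.3] gap 0.576 t 7.48
grasp now [0.4793 0.3054 0.0762] yaw 58.8 tilt 64.5 roll -0.3
tcp target [0.4887 0.3198 0.019 ] shift cm [-4.42  0.12  2.12] rot deg [-0.18  0.54 -0.28]
```

View pics/s5.png

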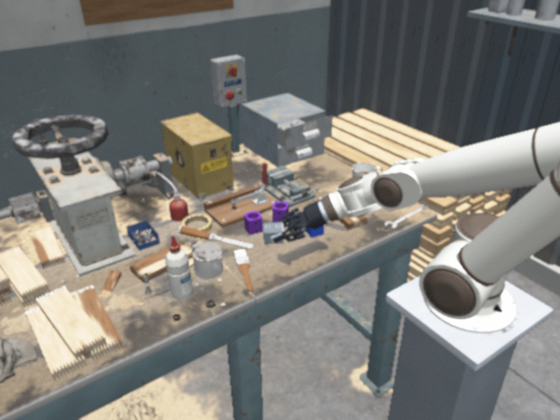

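View pics/w5.png

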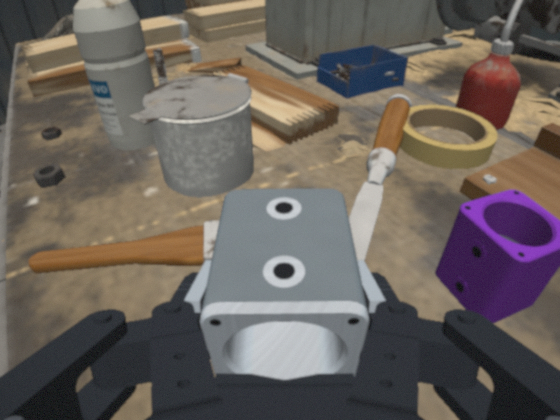

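```bash
python3 to.py .50 .32 .05 64 65; python3 to.py .50 .32 .03 64 65
```

```text
q [ 0.26 -0.5  -1.08  0.    0.69  2.75] F [ 0.   0.3 -3.3] gap 0.576 t 7.63
grasp now [0.4801 0.3047 0.0806] yaw 59.3 tilt 64.8 roll -0.1
tcp target [0.5075 0.3355 0.042 ] shift cm [-1.77  0.82  3.4 ] rot deg [ 3.98  0.2  -2.01]
q [ 0.26 -0.5  -1.08  0.    0.69  2.75] F [ 0.   0.3 -3.3] gap 0.576 t 7.63
grasp now [0.4801 0.3047 0.0806] yaw 59.3 tilt 64.8 roll -0.1
tcp target [0.5075 0.3355 0.022 ] shift cm [-3.58  0.82  4.25] rot deg [ 3.98  0.2  -2.01]
```

```bash
python3 -m inch '[[[-0.4,0.2,1,1,0,-0.5,-1],[-0.9,0.4,2,2,0,-1,-1],[-1.4,0.6,2.8,3,0,-1.5,-1],[-1.8,0.8,3.4,4,0.2,-2,-1],[-1.8,0.8,3.4,4,0.2,-2,-1]]]'
python3 to.py .50 .32 .025 64 65
```

```text
time: 8.05
position: [0.5084, 0.335, 0.042]
tcp_rot: [[0.186, 0.899, 0.397], [0.381, -0.438, 0.814], [0.906, -0.0, -0.424]]
contact_force: [0.5, -0.3, -3.6]
finger_gap: 0.572
q [ 0.25 -0.3  -1.02 -0.1   0.76  2.68] F [ 0.5 -0.3 -3.6] gap 0.572 t 8.05
grasp now [0.5008 0.3195 0.05  ] yaw 64.0 tilt 64.9 roll -0.0
tcp target [0.5075 0.3355 0.017 ] shift cm [-2.26 -0.09  1.07] rot deg [-0.    0.07 -0.  ]
```

```bash
python3 -m inch '[[[-0.5,0,0.2,0,0,0,-1],[-1,0,0.5,0,0,0,-1],[-1.5,0,0.7,0,0,0,-1],[-1.9,0,0.9,0,0,0,-1],[-1.9,0,0.9,0,0,0,-1]]]'
python3 -m inch '[[[-0.1,0,0,0,0,0,-1],[-0.2,0,0.1,0,0,0,-1],[-0.3,0,0.15,0,0,0,-1],[-0.4,0,0.2,0,0,0,-1],[-0.4,0,0.2,0,0,0,-1]]]'
python3 to.py .50 .32 .025 64 65;python3 snap.py wrist w6
```

```text
time: 8.47
position: [0.5077, 0.3348, 0.0195]
tcp_rot: [[0.187, 0.899, 0.397], [0.381, -0.439, 0.814], [0.905, -0.001, -0.425]]
contact_force: [-0.2, -0.5, -4.6]
finger_gap: 0.577
time: 8.88
position: [0.5084, 0.3357, 0.0173]
tcp_rot: [[0.184, 0.899, 0.396], [0.379, -0.437, 0.816], [0.907, 0.001, -0.422]]
contact_force: [-4.3, -1.3, 6.8]
finger_gap: 0.573
q [ 0.26 -0.23 -1.03 -0.18  0.76  2.68] F [-4.3 -1.3  6.8] gap 0.573 t 8.88
grasp now [0.5009 0.3202 0.0253] yaw 64.2 tilt 65.1 roll 0.0
tcp target [0.5075 0.3355 0.017 ] shift cm [-0.06 -0.07 -0.04] rot deg [-0.07 -0.06  0.07]
```

View pics/w6.png

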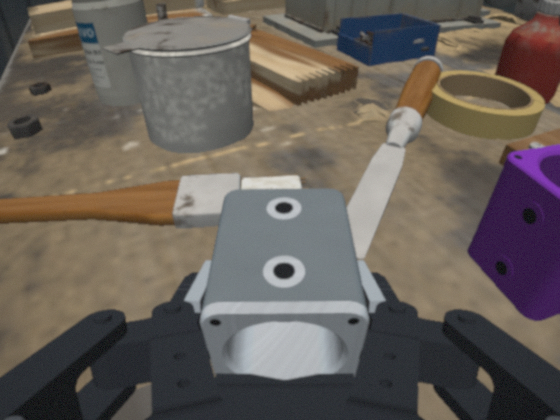

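```bash
python3 -m inch '[[[0,0,0,0,0,0,0.3],[0,0,0,0,0,0,0.6],[0,0,0,0,0,0,1],[0,0,0,0,0,0,1],[0,0,0,0,0,0,1]]]'
python3 -m inch '[[[0,0,-1,0,0,0,1],[0,0,-3,0,0,0,1],[0.3,0,-5.5,0,0,0,1],[0.6,0,-8,0,0,0,1],[0.6,0,-10,0,0,0,1]]]'
python3 snap.py wrist w7;python3 to.py .50 .32 .15 64 0
```

```text
time: 9.35
position: [0.5085, 0.3357, 0.0173]
tcp_rot: [[0.184, 0.899, 0.396], [0.38, -0.437, 0.815], [0.907, 0.001, -0.422]]
contact_force: [0.0, -0.2, 0.0]
finger_gap: 0.996
time: 9.77
position: [0.4693, 0.2557, 0.066]
tcp_rot: [[0.183, 0.9, 0.397], [0.379, -0.437, 0.816], [0.907, 0.001, -0.421]]
contact_force: [0.1, -0.0, 0.1]
finger_gap: 1.0
q [ 0.06 -0.53 -1.07  0.21  0.91  2.5 ] F [0.1 0.6 1.7] gap 1.003 t 9.82
grasp now [0.4618 0.2389 0.0754] yaw 64.4 tilt 65.1 roll 0.2
tcp target [0.5   0.32  0.131] shift cm [ 8.82 -0.1   3.89] rot deg [  0.1  -65.13   0.15]
```

View pics/w7.png

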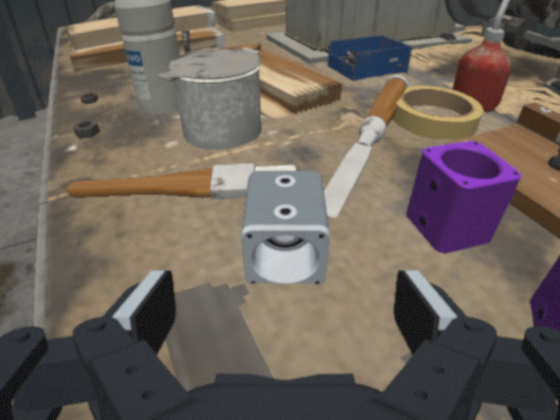

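The picture shows the housing lying flat at (286,225), mouth toward the robot, with the dark bearing ring still deep in the pocket. Now I take a fresh grip.

```bash
python3 - <<'E'
from ik import *
for c in [(.506,.33,.028,64,-20),(.506,.33,.12,64,-20),(.506,.33,.12,64,20),(.53,0,.061,64,70),(.53,0,.061,45,70),(.53,0,.1,45,70),(.53,0,.061,80,70),(.42,.1,.035,80,70),(.42,.12,.035,60,70),(.54,.1,.035,90,70),(.5,.2,.1,60,70)]:
    q,e=ik(c[:3],c[3],c[4]);print(c,q,e,'OK' if (q>LO).all() and (q<HI).all() else 'X')
E
python3 -m inch '[[[1.8,0,1,0,-6.5,0,1],[3.6,0,2,0,-13,0,1],[5.4,0,2.8,0,-19.5,0,1],[7.2,0,3.4,0,-26,0,1],[8.8,0,3.9,0,-32.5,0,1]]]'
python3 to.py .506 .33 .028 64 -20 110
```

```text
(0.506, 0.33, 0.028, 64, -20) [ 0.65  0.58  0.31  1.61 -0.16] 0.0 OK
(0.506, 0.33, 0.12, 64, -20) [ 0.65  0.56  0.46  1.79 -0.16] 0.0 OK
(0.506, 0.33, 0.12, 64, 20) [ 0.49 -0.01 -0.21  1.09  0.2 ] 0.0 OK
(0.53, 0, 0.061, 64, 70) [-0.5   0.04 -0.61  1.03  1.22] 0.0 OK
(0.53, 0, 0.061, 45, 70) [-0.47 -0.26 -0.9   0.23  1.1 ] 0.0 OK
(0.53, 0, 0.1, 45, 70) [-0.47 -0.34 -0.88  0.33  1.1 ] 0.0 OK
(0.53, 0, 0.061, 80, 70) [-0.47  0.25 -0.37  1.62  1.12] 0.0 OK
(0.42, 0.1, 0.035, 80, 70) [-0.38 -0.15 -0.87  1.35  1.17] 0.0 OK
(0.42, 0.12, 0.035, 60, 70) [-0.32 -0.58 -1.2   0.45  1.17] 0.0 X
(0.54, 0.1, 0.035, 90, 70) [-0.27  0.34 -0.32  1.55  1.13] 0.0 OK
(0.5, 0.2, 0.1, 60, 70) [-0.05 -0.42 -0.94  0.15  0.99] 0.0 OK
time: 10.23
position: [0.5013, 0.3202, 0.133]
tcp_rot: [[0.366, 0.899, 0.239], [0.761, -0.437, 0.48], [0.536, 0.006, -0.844]]
contact_force: [1.6, -0.3, -0.0]
finger_gap: 1.0
q [ 0.4  -0.26 -0.45  0.93  0.36  2.5 ] F [ 1.6 -0.3 -0. ] gap 1.0 t 10.23
grasp now [0.4968 0.3111 0.149 ] yaw 64.3 tilt 32.4 roll 0.3
tcp target [0.5196 0.358  0.1135] shift cm [ 2.5  -0.01  3.89] rot deg [  0.32 -52.42   0.12]
```

```bash
python3 -m inch '[[[0.5,0,0.4,0,-7,0,1],[1,0,0.8,0,-14,0,1],[1.5,0,1.2,0,-21,0,1],[2,0,1.6,0,-28,0,1],[2.4,0,2,0,-35,0,1]]]'
python3 to.py .506 .33 .028 64 -20 110
python3 -m inch '[[[0,0,0.5,0,-7,0,1],[0,0,1,0,-14,0,1],[0,0,1,0,-17.5,0,1],[0,0,1,0,-17.5,0,1],[0,0,1,0,-17.5,0,1]]]'
python3 to.py .506 .33 .028 64 -20;python3 snap.py wrist w8
```

```text
time: 10.65
position: [0.5156, 0.349, 0.1299]
tcp_rot: [[0.436, 0.9, -0.014], [0.899, -0.436, -0.047], [-0.049, 0.008, -0.999]]
contact_force: [0.8, -0.1, -0.1]
finger_gap: 1.002
q [ 0.61  0.29  0.21  1.53 -0.03  2.63] F [ 0.8 -0.1 -0.1] gap 1.002 t 10.65
grasp now [0.5158 0.3499 0.1489] yaw 64.1 tilt -2.8 roll 0.5
tcp target [0.5196 0.358  0.1135] shift cm [ 1.06 -0.04  1.59] rot deg [  0.48 -17.21   0.03]
time: 11.07
position: [0.5156, 0.3494, 0.1174]
tcp_rot: [[0.411, 0.9, -0.146], [0.843, -0.436, -0.316], [-0.348, 0.007, -0.938]]
contact_force: [0.0, -0.3, 0.7]
finger_gap: 0.999
q [ 0.67  0.59  0.55  1.85 -0.16  2.72] F [ 0.  -0.3  0.7] gap 0.999 t 11.07
grasp now [0.5184 0.3554 0.1352] yaw 64.0 tilt -20.3 roll 0.4
tcp target [0.5032 0.3242 0.0101] shift cm [ 1.09 -0.1  11.03] rot deg [0.43 0.35 0.03]
```

View pics/w8.png

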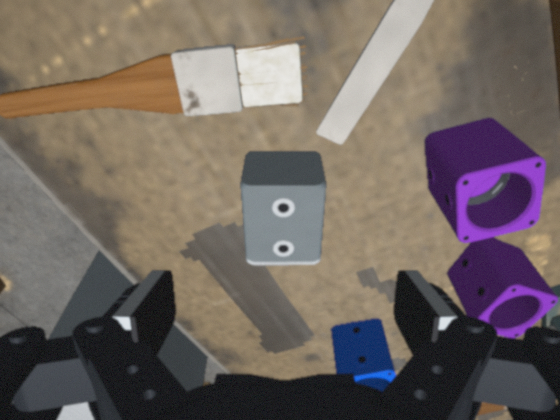

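```bash
python3 - <<'E'
from h import *
z=np.load('pics/w8.npz');P=z['P'];p=cv2.imread('pics/w8.png');hsv=cv2.cvtColor(p,cv2.COLOR_BGR2HSV)
m=(P[...,2]>.044)&(P[...,2]<.057)&(hsv[...,1]<80)
m[:, :200]=0;m[:,360:]=0
Q=P[m];print(len(Q),cv2.minAreaRect(Q[:,:2].astype(np.float32)*1000),np.median(Q[:,2]))
E
```

```text
6698 ((482.17950439453125, 264.0968017578125), (195.91714477539062, 55.50871658325195), 70.67891693115234) 0.050035200938235935
```

```bash
python3 - <<'E'
from h import *
z=np.load('pics/w8.npz');P=z['P'];p=cv2.imread('pics/w8.png');hsv=cv2.cvtColor(p,cv2.COLOR_BGR2HSV)
m=((P[...,2]>.046)&(P[...,2]<.054)).astype(np.uint8)
m[300:]=0
n,l,s,c=cv2.connectedComponentsWithStats(m)
Q=P[l==l[220,300]];print(len(Q),cv2.minAreaRect(Q[:,:2].astype(np.float32)*1000),np.median(Q[:,2]))
E
```

```text
6446 ((503.60345458984375, 325.4284973144531), (61.65382766723633, 48.80303955078125), 64.1228256225586) 0.05007262167628601
```

```bash
python3 -m inch '[[[0.5,0,1,0.2,0,0,1],[1.1,-0.1,3,0.4,0.3,0,1],[1.1,-0.1,5,0.4,0.3,0,1],[1.1,-0.1,7,0.4,0.3,0,1],[1.1,-0.1,8.5,0.4,0.3,0,1]]]'
python3 to.py .506 .33 .028 64 -20
python3 -m inch '[[[0,0,1,0,0,0,1],[0,0,1.8,0,0,0,1],[0,0,2.4,0,0,0,1],[0,0,2.5,0,0,0,1],[0,0,2.5,0,0,0,1]]]'
python3 to.py .506 .33 .028 64 -20
python3 -m inch '[[[0,0,0,0,0,0,0.3],[0,0,0,0,0,0,-0.5],[0,0,0,0,0,0,-1],[0,0,0,0,0,0,-1],[0,0,0,0,0,0,-1]]]' 110
python3 -m inch '[[[0,0,0,0,0,0,-1],[0,0,0,0,0,0,-1],[0,0,0,0,0,0,-1],[0,0,0,0,0,0,-1],[0,0,0,0,0,0,-1]]]'
python3 to.py .506 .33 .15 64 -20
python3 snap.py wrist w9
```

```text
time: 11.53
position: [0.5068, 0.3307, 0.0353]
tcp_rot: [[0.414, 0.898, -0.147], [0.845, -0.439, -0.304], [-0.337, 0.002, -0.941]]
contact_force: [0.8, 0.7, -1.0]
finger_gap: 1.002
q [ 0.65  0.55  0.33  1.66 -0.15  2.7 ] F [ 0.8  0.7 -1. ] gap 1.002 t 11.53
grasp now [0.5096 0.3364 0.0532] yaw 63.9 tilt -19.7 roll 0.1
tcp target [0.5032 0.3242 0.0101] shift cm [ 0.15 -0.04  2.62] rot deg [ 0.09 -0.28 -0.11]
time: 11.95
position: [0.5032, 0.323, 0.0124]
tcp_rot: [[0.415, 0.898, -0.146], [0.845, -0.44, -0.303], [-0.336, 0.002, -0.942]]
contact_force: [-0.2, -0.1, -0.3]
finger_gap: 1.002
q [ 0.64  0.54  0.27  1.61 -0.16  2.7 ] F [-0.2 -0.1 -0.3] gap 1.002 t 11.95
grasp now [0.506  0.3287 0.0303] yaw 63.9 tilt -19.7 roll 0.1
tcp target [0.5032 0.3242 0.0101] shift cm [ 0.17 -0.06  0.18] rot deg [ 0.1  -0.35 -0.13]
time: 12.37
position: [0.5037, 0.3236, 0.0133]
tcp_rot: [[0.415, 0.898, -0.144], [0.846, -0.44, -0.302], [-0.335, 0.003, -0.942]]
contact_force: [0.7, 1.6, 5.9]
finger_gap: 0.574
time: 12.78
position: [0.5038, 0.3238, 0.0133]
tcp_rot: [[0.415, 0.898, -0.144], [0.846, -0.439, -0.302], [-0.334, 0.003, -0.942]]
contact_force: [1.2, 1.8, 1.0]
finger_gap: 0.572
q [ 0.64  0.54  0.27  1.61 -0.16  2.69] F [1.2 1.8 1. ] gap 0.572 t 12.78
grasp now [0.5066 0.3295 0.0312] yaw 63.9 tilt -19.5 roll 0.2
tcp target [0.5032 0.3242 0.1321] shift cm [ -3.97  -0.04 -11.2 ] rot deg [ 0.15 -0.47 -0.13]
```

View pics/w9.png

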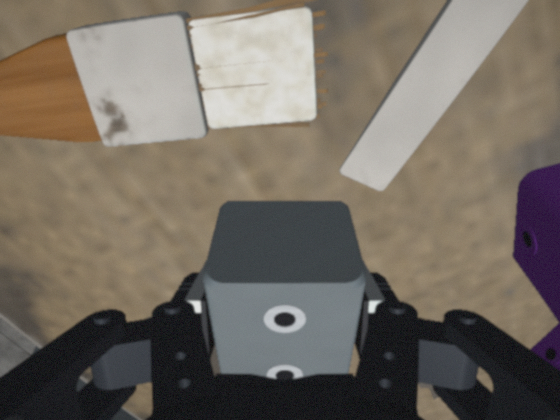

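```bash
python3 -m inch '[[[-0.4,0,-1.1,0,0,0,-1],[-1.2,0,-3.5,0,0,0,-1],[-2.2,0,-6.5,0,0,0,-1],[-3.3,0,-9.5,0,0,0,-1],[-4.2,0,-12,0,0,0,-1]]]'
python3 to.py .50 .26 .22 60 15
```

```text
time: 13.25
position: [0.5034, 0.3241, 0.1429]
tcp_rot: [[0.415, 0.898, -0.144], [0.846, -0.44, -0.302], [-0.334, 0.003, -0.942]]
contact_force: [0.2, 0.5, -4.5]
finger_gap: 0.573
q [ 0.65  0.51  0.49  1.85 -0.15  2.7 ] F [ 0.2  0.5 -4.5] gap 0.573 t 13.25
grasp now [0.5061 0.3298 0.1608] yaw 63.9 tilt -19.5 roll 0.2
tcp target [0.5025 0.2643 0.2016] shift cm [-7.06  2.57 -3.72] rot deg [ 0.35 34.52  3.97]
```

```bash
python3 -m inch '[[[-1.4,0.5,-0.8,0,6.9,0.8,-1],[-2.8,1,-1.6,0,13.8,1.6,-1],[-4.2,1.5,-2.3,0.1,20.7,2.4,-1],[-5.6,2,-3,0.2,27.6,3.2,-1],[-7,2.5,-3.7,0.3,34.5,4,-1]]]'
python3 to.py .50 .17 .20 55 48
```

```text
time: 13.67
position: [0.5018, 0.2643, 0.2028]
tcp_rot: [[0.482, 0.866, 0.134], [0.835, -0.5, 0.228], [0.264, 0.002, -0.964]]
contact_force: [-0.7, -0.4, -3.6]
finger_gap: 0.57
q [ 0.41 -0.11 -0.1   1.36  0.16  2.52] F [-0.7 -0.4 -3.6] gap 0.57 t 13.67
grasp now [0.4992 0.2599 0.2211] yaw 60.0 tilt 15.3 roll 0.1
tcp target [0.5081 0.1816 0.1873] shift cm [-7.01  4.69 -0.3 ] rot deg [-2.53 32.65  4.36]
```

```bash
python3 -m inch '[[[-1.4,0.9,-0.1,-0.5,6.5,0.9,-1],[-2.8,1.8,-0.1,-1,13,1.7,-1],[-4.2,2.8,-0.2,-1.5,19.5,2.6,-1],[-5.6,3.7,-0.3,-2,26,3.5,-1],[-7,4.7,-0.3,-2.5,32.6,4.4,-1]]]'
python3 to.py .52 .06 .17 50 70.4
```

```text
time: 14.08
position: [0.5074, 0.1805, 0.188]
tcp_rot: [[0.382, 0.818, 0.429], [0.546, -0.575, 0.61], [0.746, 0.001, -0.666]]
contact_force: [1.4, 0.4, -4.1]
finger_gap: 0.577
q [ 0.02 -0.53 -0.65  0.87  0.65  2.4 ] F [ 1.4  0.4 -4.1] gap 0.577 t 14.08
grasp now [0.4993 0.1689 0.2007] yaw 55.0 tilt 48.2 roll 0.1
tcp target [0.5315 0.0737 0.1636] shift cm [-6.73  8.1  -3.86] rot deg [-4.23 22.15  2.58]
```

```bash
python3 -m inch '[[[-1.3,1.6,-0.8,-0.8,4.4,0.5,-1],[-2.7,3.2,-1.5,-1.7,8.8,1,-1],[-4,4.8,-2.3,-2.5,13.2,1.5,-1],[-5.4,6.5,-3.1,-3.4,17.7,2,-1],[-6.7,8.1,-3.9,-4.2,22.1,2.6,-1]]]'
python3 to.py .535 -.008 .11 50 70.4;python3 snap.py scene s10;python3 snap.py side s10b; python3 snap.py wrist w10
```

```text
time: 14.5
position: [0.5307, 0.0721, 0.1639]
tcp_rot: [[0.216, 0.765, 0.607], [0.255, -0.644, 0.721], [0.943, -0.0, -0.334]]
contact_force: [1.2, 0.0, -4.2]
finger_gap: 0.574
q [-0.36 -0.53 -0.91  0.43  1.09  2.39] F [ 1.2  0.  -4.2] gap 0.574 t 14.5
grasp now [0.5192 0.0584 0.1703] yaw 49.8 tilt 70.5 roll -0.0
tcp target [0.5465 0.0057 0.1036] shift cm [-7.04  5.49 -1.81] rot deg [ 0.09 -0.08 -0.06]
```

View pics/s10.png

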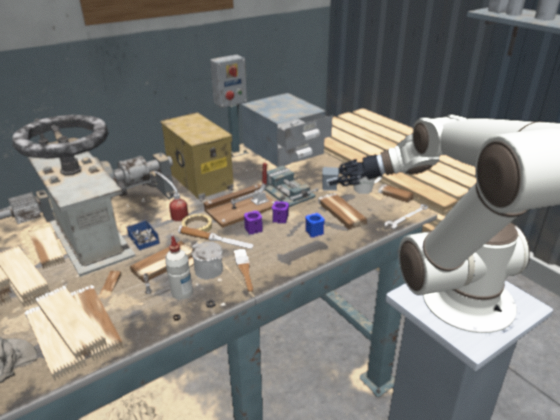

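View pics/s10b.png

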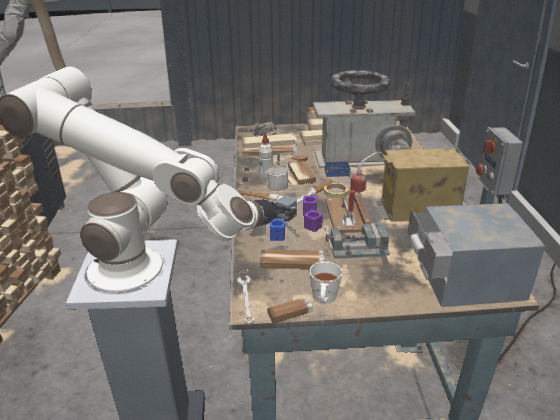

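View pics/w10.png

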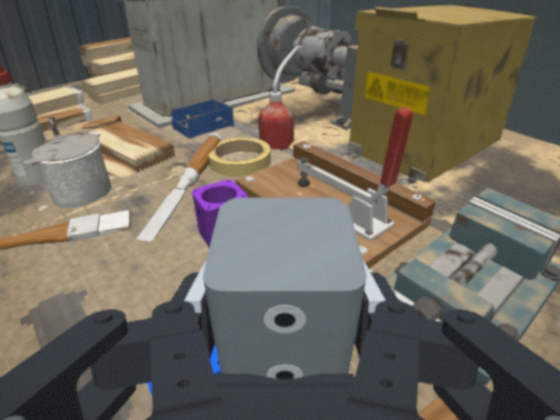

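```bash
python3 to.py .531 -.0126 .106 50 70.4
```

```text
q [-0.36 -0.53 -0.91  0.44  1.09  2.39] F [-0.1  1.2 -3.7] gap 0.57 t 14.65
grasp now [0.519  0.0584 0.1677] yaw 49.0 tilt 70.2 roll -0.3
tcp target [0.5425 0.0011 0.0996] shift cm [-7.35  5.53 -2.29] rot deg [ 0.11  0.2  -0.35]
```

```bash
python3 -m inch '[[[-1,0.7,-0.3,0,0,0,-1],[-3,2.2,-0.9,0,0,0,-1],[-5,3.8,-1.6,0,0,0,-1],[-6.8,5.1,-2.1,0,0,0,-1],[-7.3,5.5,-2.3,0,0,-0.3,-1]]]'
python3 -m inch '[[[0,0,0,0,0,0,-1],[0,0,0,0,0,0,-1],[0,0,0,0,0,0,-1],[0,0,0,0,0,0,-1],[0,0,0,0,0,0,-1]]]'
python3 to.py .531 -.0126 .061 50 70.4; python3 snap.py side s11; python3 snap.py wrist w11; python3 - <<'E'
from h import *
a=cv2.imread('pics/s11.png')[150:320,150:360];cv2.imwrite('pics/s11c.png',cv2.resize(a,None,fx=3.5,fy=3.5,interpolation=2))
E
```

```text
time: 15.07
position: [0.5425, 0.0005, 0.0985]
tcp_rot: [[0.222, 0.765, 0.605], [0.26, -0.645, 0.719], [0.94, -0.002, -0.342]]
contact_force: [-0.7, 0.5, -4.4]
finger_gap: 0.573
time: 15.48
position: [0.5426, 0.0012, 0.0994]
tcp_rot: [[0.221, 0.765, 0.605], [0.261, -0.644, 0.719], [0.94, -0.001, -0.342]]
contact_force: [0.5, -0.3, -3.1]
finger_gap: 0.572
q [-0.5  -0.25 -0.81  0.52  1.17  2.1 ] F [ 0.5 -0.3 -3.1] gap 0.572 t 15.48
grasp now [ 0.5311 -0.0125  0.1059] yaw 49.8 tilt 70.0 roll -0.1
tcp target [0.5425 0.0011 0.0546] shift cm [-4.21 -0.    1.52] rot deg [ 0.06  0.38 -0.07]
```

View pics/s11c.png

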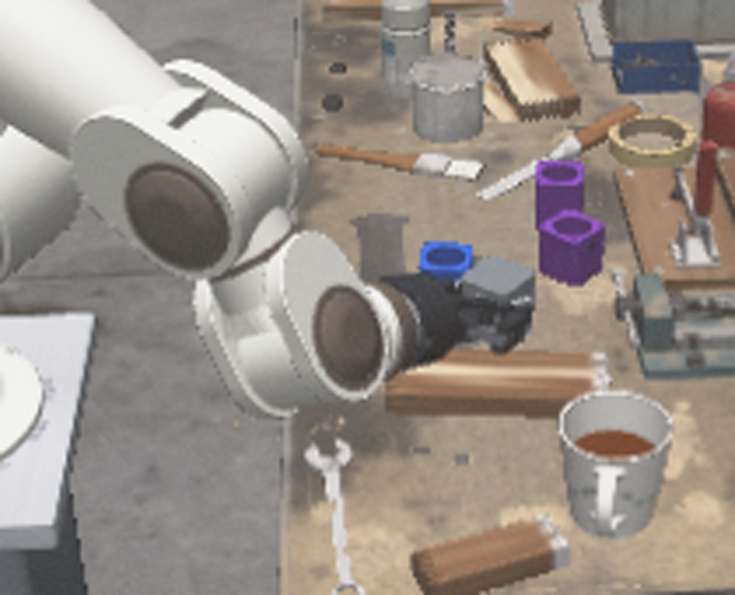

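View pics/w11.png

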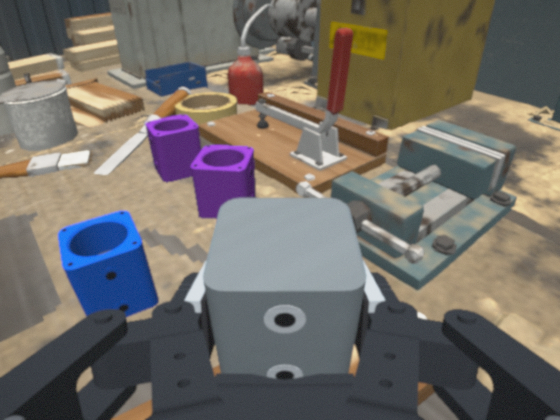

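```bash
python3 -m inch '[[[-1.1,0,0.4,0,0.4,0,-1],[-2.8,0,1.0,0,0.4,0,-1],[-4.7,0,1.7,0,0.4,0,-1],[-2.8,0,1.0,0,0.4,0,-1],[-1.1,0,0.4,0,0.4,0,-1]]]'
python3 to.py .531 -.0126 .061 50 70.4
```

```text
time: 16.0
position: [0.5415, 0.0017, 0.0859]
tcp_rot: [[0.22, 0.765, 0.605], [0.254, -0.644, 0.722], [0.942, -0.005, -0.336]]
contact_force: [0.9, 0.1, -2.5]
finger_gap: 0.568
q [-0.51 -0.23 -0.83  0.48  1.18  2.1 ] F [ 0.9  0.1 -2.5] gap 0.568 t 16.0
grasp now [ 0.53   -0.012   0.0923] yaw 49.0 tilt 70.4 roll -0.3
tcp target [0.5425 0.0011 0.0546] shift cm [-2.94  0.13  1.07] rot deg [-0.03  0.02 -0.32]
```

```bash
python3 -m inch '[[[0.5,0,-0.2,0,0,0,-1],[-1,0,0.4,0,0,0,-1],[-3.1,0,1.1,0,0,0,-1],[-3.5,0,1.3,0,0,0,-1],[-3.5,0,1.3,0,0,0,-1]]]'
python3 to.py .531 -.0126 .061 50 70.4
```

```text
time: 16.42
position: [0.5445, 0.0017, 0.0564]
tcp_rot: [[0.205, 0.768, 0.607], [0.25, -0.64, 0.726], [0.946, 0.003, -0.323]]
contact_force: [-10.4, -2.0, 36.0]
finger_gap: 0.566
q [-0.5  -0.17 -0.85  0.38  1.19  2.11] F [-10.4  -2.   36. ] gap 0.566 t 16.42
grasp now [ 0.533  -0.0121  0.0626] yaw 50.7 tilt 71.1 roll 0.2
tcp target [0.5425 0.0011 0.0546] shift cm [-0.23 -0.12 -0.11] rot deg [-0.12 -0.73  0.24]
```

```bash
python3 -m inch '[[[2.2,0,-0.7,0,-0.6,0,-1],[3.8,0,-1.3,0,-0.6,0,-1],[2.6,0,-0.9,0,-0.6,0,-1],[-0.1,0,0,0,-0.6,0,-1],[-0.5,0,0.2,0,-0.6,0,-1]]]'
python3 to.py .531 -.0126 .061 50 70.4
python3 -m inch '[[[2.2,0,-0.7,0,-0.6,0,-1],[3.8,0,-1.3,0,-0.6,0,-1],[2.6,0,-0.9,0,-0.6,0,-1],[-0.1,0,0,0,-0.6,0,-1],[-0.5,0,0.2,0,-0.6,0,-1]]]'
python3 to.py .531 -.0126 .061 50 70.4
```

```text
time: 16.83
position: [0.5477, 0.0011, 0.0571]
tcp_rot: [[0.196, 0.77, 0.607], [0.257, -0.637, 0.726], [0.946, 0.014, -0.323]]
contact_force: [-13.3, -11.7, 49.5]
finger_gap: 0.568
q [-0.5  -0.16 -0.85  0.37  1.19  2.1 ] F [-13.3 -11.7  49.5] gap 0.568 t 16.83
grasp now [ 0.5361 -0.0127  0.0632] yaw 52.7 tilt 71.2 roll 0.8
tcp target [0.5425 0.0011 0.0546] shift cm [-0.33 -0.4  -0.23] rot deg [-0.11 -0.77  0.88]
time: 17.25
position: [0.5511, 0.0002, 0.0575]
tcp_rot: [[0.187, 0.772, 0.607], [0.265, -0.635, 0.726], [0.946, 0.025, -0.323]]
contact_force: [-7.9, -8.0, 47.6]
finger_gap: 0.566
q [-0.5  -0.16 -0.84  0.37  1.19  2.1 ] F [-7.9 -8.  47.6] gap 0.566 t 17.25
grasp now [ 0.5395 -0.0136  0.0636] yaw 54.8 tilt 71.1 roll 1.4
tcp target [0.5425 0.0011 0.0546] shift cm [-0.4  -0.73 -0.36] rot deg [-0.07 -0.75  1.55]
```

```bash
python3 to.py .531 -.0126 .106 50 70.4
python3 -m inch '[[[1.5,-0.2,-0.6,0,-0.3,0.5,-1],[3,-0.5,-1.1,0,-0.7,1.5,-1],[3.9,-0.7,-1.8,0,-0.7,1.5,-1],[3.9,-0.7,-1.8,0,-0.7,1.5,-1],[3.9,-0.7,-1.8,0,-0.7,1.5,-1]]]'
python3 to.py .531 -.0126 .061 50 70.4
python3 snap.py side s12; python3 snap.py scene c12; python3 - <<'E'
from h import *
a=cv2.imread('pics/s12.png')[200:300,220:350];b=cv2.imread('pics/c12.png')[150:250,290:420]
cv2.imwrite('pics/s12c.png',cv2.resize(np.vstack([a,b]),None,fx=3,fy=3,interpolation=2) if 0 else cv2.resize(np.hstack([a,b]),None,fx=3,fy=3,interpolation=2))
E
```

```text
q [-0.5  -0.16 -0.84  0.37  1.19  2.1 ] F [-7.9 -8.  47.6] gap 0.566 t 17.25
grasp now [ 0.5395 -0.0136  0.0636] yaw 54.8 tilt 71.1 roll 1.4
tcp target [0.5425 0.0011 0.0996] shift cm [ 3.85 -0.62 -1.81] rot deg [-0.07 -0.75  1.55]
time: 17.67
position: [0.5421, 0.0018, 0.0999]
tcp_rot: [[0.214, 0.767, 0.605], [0.257, -0.642, 0.722], [0.942, 0.001, -0.335]]
contact_force: [-0.6, 0.6, -3.6]
finger_gap: 0.567
q [-0.5  -0.25 -0.81  0.52  1.18  2.1 ] F [-0.6  0.6 -3.6] gap 0.567 t 17.67
grasp now [ 0.5306 -0.0119  0.1063] yaw 50.3 tilt 70.4 roll 0.1
tcp target [0.5425 0.0011 0.0546] shift cm [-4.27  0.08  1.49] rot deg [-0.05 -0.05  0.09]
```

View pics/s12c.png

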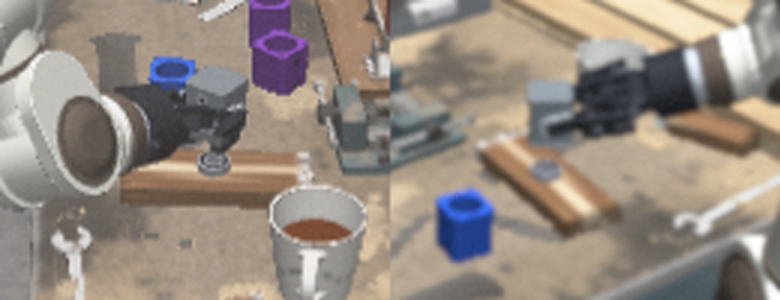

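```bash
python3 - <<'E'
from h import *
for n,f,uv in(("side","s12",(291,254)),("scene","c12",(342,206))):
    P=np.load(f'pics/{f}.npz')['P'];print(n,w(n,[uv],z=.037).round(3),P[uv[1]-2:uv[1]+3,uv[0]-2:uv[0]+3,2].round(3).tolist()[::2])
from ik import *
for c in [(.42,.2,.035,80,70),(.4,.2,.035,80,70),(.42,.17,.035,85,70),(.42,.22,.035,75,70),(.42,.22,.1,75,70),(.45,.23,.035,75,70),(.47,.24,.035,70,70),(.47,.24,.1,70,70),(.5,.26,.035,70,70),(.42,.12,.035,90,70),(.4,.12,.035,100,70)]:
    q,e=ik(c[:3],c[3],c[4]);print(c,q,e,'OK' if (q>LO).all() and (q<HI).all() else 'X')
P=np.load('pics/s12.npz')['P'];X,Y,Z=[P[...,i] for i in range(3)]
p=cv2.imread('pics/s12.png');
for u,v in [(245,285),(247,315)]: print(P[v,u].round(3))
E
```

```text
side [[ 0.533 -0.013  0.037]] [[0.037, 0.037, 0.035, 0.037, 0.04], [0.039, 0.028, 0.025, 0.037, 0.034], [0.039, 0.038, 0.037, 0.038, 0.039]]
scene [[ 0.531 -0.006  0.037]] [[0.041, 0.036, 0.038, 0.036, 0.037], [0.032, 0.031, 0.034, 0.034, 0.038], [0.039, 0.036, 0.037, 0.04, 0.04]]
(0.42, 0.2, 0.035, 80, 70) [-0.13 -0.25 -0.95  0.74  1.22] 0.0 OK
(0.4, 0.2, 0.035, 80, 70) [-0.14 -0.33 -1.02  0.77  1.22] 0.0 OK
(0.42, 0.17, 0.035, 85, 70) [-0.2  -0.14 -0.86  1.16  1.2 ] 0.0 OK
(0.42, 0.22, 0.035, 75, 70) [-0.07 -0.36 -1.04  0.4   1.17] 0.0 OK
(0.42, 0.22, 0.1, 75, 70) [-0.07 -0.5  -1.    0.57  1.17] 0.0 OK
(0.45, 0.23, 0.035, 75, 70) [-0.04 -0.24 -0.93  0.32  1.16] 0.0 OK
(0.47, 0.24, 0.035, 70, 70) [ 0.01 -0.25 -0.94  0.11  1.08] 0.0 OK
(0.47, 0.24, 0.1, 70, 70) [ 0.01 -0.38 -0.91  0.28  1.08] 0.0 OK
(0.5, 0.26, 0.035, 70, 70) [ 0.06 -0.14 -0.84  0.04  1.04] 0.0 OK
(0.42, 0.12, 0.035, 90, 70) [-0.31 -0.03 -0.75  1.54  1.11] 0.0 OK
(0.4, 0.12, 0.035, 100, 70) [-0.28  0.04 -0.68  1.73  1.  ] 0.0 OK
[ 0.386 -0.122  0.008]
[ 0.39  -0.254  0.008]
```

The crops show the bearing lying on the offcut at side px (291,254) and scene px (342,206). That puts it at about (0.532,-0.01) with its top at 0.037 m, which is what a flat bearing should give. Next I carry the housing to the bare bed left of the offcut.

```bash
python3 -m inch '[[[1,0,-0.4,0,0,0,-1],[2.5,0,-0.9,0,0,0,-1],[4,0,-1.4,0,0,0,-1],[5.5,0,-2,0,0,0,-1],[6,0,-2.1,0,0,0,-1]]]'
python3 to.py .47 .09 .16 65 70.4;python3 to.py .398 .2 .12 80 70.4
```

```text
time: 18.18
position: [0.5424, 0.0022, 0.1635]
tcp_rot: [[0.214, 0.767, 0.605], [0.257, -0.642, 0.723], [0.942, 0.0, -0.335]]
contact_force: [-0.2, -0.5, -2.7]
finger_gap: 0.576
q [-0.5  -0.33 -0.74  0.67  1.18  2.1 ] F [-0.2 -0.5 -2.7] gap 0.576 t 18.18
grasp now [ 0.5309 -0.0116  0.1699] yaw 50.1 tilt 70.5 roll 0.0
tcp target [0.4776 0.1062 0.1536] shift cm [  0.35 -11.65   3.93] rot deg [14.06 -0.05 -4.98]
q [-0.5  -0.33 -0.74  0.67  1.18  2.1 ] F [-0.2 -0.5 -2.7] gap 0.576 t 18.18
grasp now [ 0.5309 -0.0116  0.1699] yaw 50.1 tilt 70.5 roll 0.0
tcp target [0.4011 0.2176 0.1136] shift cm [ -2.2  -24.66   8.7 ] rot deg [ 28.19  -0.05 -10.  ]
```

```bash
python3 -m inch '[[[0,-1.5,0.5,2,0,-0.7,-1],[0.1,-4,1.3,5,0,-1.8,-1],[0.2,-6.5,2.2,8,0,-2.8,-1],[0.3,-9,3,11,0,-3.9,-1],[0.3,-11.6,3.9,14,0,-5,-1]]]'
python3 to.py .398 .2 .12 80 70.4
```

```text
time: 18.6
position: [0.4768, 0.1064, 0.1519]
tcp_rot: [[0.142, 0.907, 0.397], [0.304, -0.421, 0.855], [0.942, -0.0, -0.335]]
contact_force: [-0.2, 0.8, -3.7]
finger_gap: 0.571
q [-0.36 -0.32 -0.72  0.96  1.22  1.79] F [-0.2  0.8 -3.7] gap 0.571 t 18.6
grasp now [0.4693 0.0901 0.1582] yaw 65.0 tilt 70.4 roll -0.0
tcp target [0.4011 0.2176 0.1136] shift cm [ -1.29 -11.55   7.78] rot deg [14.05 -0.02 -5.03]
```

```bash
python3 -m inch '[[[0,-2.4,1.6,2.8,0,-1,-1],[0,-4.8,3.1,5.6,0,-2,-1],[-0.3,-7,4.7,8.4,0,-3,-1],[-0.8,-9.4,6.3,11.2,0,-4,-1],[-1.3,-11.5,7.8,14,0,-5,-1]]]'
python3 to.py .398 .2 .05 80 70.4; python3 snap.py wrist w13; python3 snap.py scene s13
```

```text
time: 19.02
position: [0.4003, 0.2186, 0.1117]
tcp_rot: [[0.059, 0.985, 0.162], [0.33, -0.172, 0.928], [0.942, -0.002, -0.336]]
contact_force: [-0.2, 0.0, -2.7]
finger_gap: 0.568
q [-0.13 -0.33 -0.81  0.97  1.23  1.7 ] F [-0.2  0.  -2.7] gap 0.568 t 19.02
grasp now [0.3973 0.201  0.1181] yaw 79.8 tilt 70.4 roll -0.1
tcp target [0.4011 0.2176 0.0436] shift cm [-6.44  0.1   2.2 ] rot deg [-0.11  0.01 -0.05]
```

View pics/w13.png

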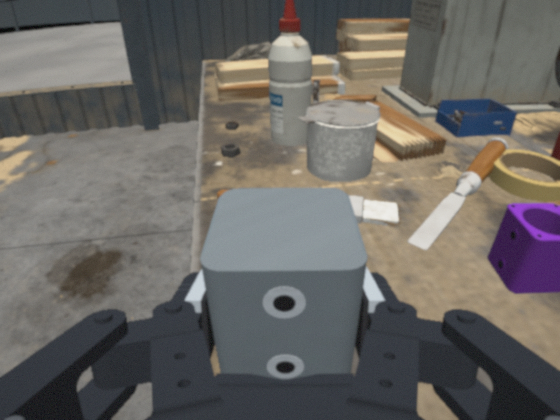

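View pics/s13.png

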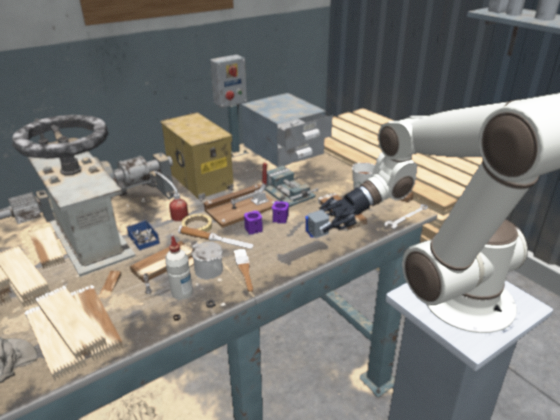

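```bash
python3 -m inch '[[[-1,0,0.3,0,0,0,-1],[-2.5,0,0.9,0,0,0,-1],[-4.2,0,1.4,0,0,0,-1],[-5.8,0.1,2,0,0,0,-1],[-6.4,0.1,2.2,0,0,0,-1]]]'
python3 -m inch '[[[-0.3,0,0.1,0,0,0,-1],[-0.6,0,0.2,0,0,0,-1],[-0.8,0,0.3,0,0,0,-1],[-1,0,0.35,0,0,0,-1],[-1,0,0.35,0,0,0,-1]]]'
python3 to.py .398 .2 .035 80 70.4
```

```text
time: 19.53
position: [0.3989, 0.218, 0.0396]
tcp_rot: [[0.065, 0.985, 0.159], [0.331, -0.172, 0.928], [0.942, -0.008, -0.337]]
contact_force: [-0.4, 0.6, -4.0]
finger_gap: 0.571
time: 19.95
position: [0.3991, 0.2179, 0.0291]
tcp_rot: [[0.065, 0.985, 0.16], [0.331, -0.172, 0.928], [0.942, -0.007, -0.337]]
contact_force: [-0.1, -0.0, -2.5]
finger_gap: 0.574
q [-0.13 -0.2  -0.89  0.77  1.23  1.69] F [-0.1 -0.  -2.5] gap 0.574 t 19.95
grasp now [0.396  0.2003 0.0356] yaw 78.9 tilt 70.3 roll -0.4
tcp target [0.4011 0.2176 0.0286] shift cm [-0.05  0.21  0.03] rot deg [-0.23  0.09 -0.36]
```

```bash
python3 -m inch '[[[-0.05,0,0,0,0,0,-1],[-0.1,0,0,0,0,0,-1],[-0.2,0,0.1,-0.3,0,0,-1],[-0.25,0,0.1,-0.3,0,0,-1],[-0.25,0,0.1,-0.3,0,0,-1]]]'
python3 to.py .398 .2 .035 80 70.4
```

```text
time: 20.37
position: [0.3989, 0.2181, 0.0264]
tcp_rot: [[0.064, 0.984, 0.165], [0.331, -0.177, 0.927], [0.942, -0.005, -0.337]]
contact_force: [0.2, 0.1, -2.2]
finger_gap: 0.568
q [-0.13 -0.2  -0.9   0.75  1.22  1.71] F [ 0.2  0.1 -2.2] gap 0.568 t 20.37
grasp now [0.3958 0.2004 0.0328] yaw 79.0 tilt 70.3 roll -0.3
tcp target [0.4011 0.2176 0.0286] shift cm [ 0.21  0.22 -0.08] rot deg [ 0.07  0.09 -0.35]
```

```bash
python3 -m inch '[[[-0.05,0,0,0,0,0,-1],[-0.1,0,0,0,0,0,-1],[-0.2,0,0.1,0,0,0,-1],[-0.25,0,0.1,0,0,0,-1],[-0.25,0,0.1,0,0,0,-1]]]'
python3 to.py .398 .2 .035 80 70.4; python3 snap.py side s14;python3 snap.py wrist w14; python3 - <<'E'
from h import *
a=cv2.imread('pics/s14.png')[170:300,200:350];cv2.imwrite('pics/s14c.png',cv2.resize(a,None,fx=5,fy=4,interpolation=2))
E
```

```text
time: 20.78
position: [0.399, 0.2182, 0.0238]
tcp_rot: [[0.064, 0.984, 0.165], [0.33, -0.177, 0.927], [0.942, -0.005, -0.336]]
contact_force: [-0.8, 1.2, -1.7]
finger_gap: 0.574
q [-0.13 -0.19 -0.9   0.74  1.22  1.71] F [-0.8  1.2 -1.7] gap 0.574 t 20.78
grasp now [0.3958 0.2006 0.0302] yaw 79.0 tilt 70.3 roll -0.3
tcp target [0.4011 0.2176 0.0286] shift cm [ 0.44  0.22 -0.18] rot deg [ 0.07  0.06 -0.34]
```

View pics/s14c.png

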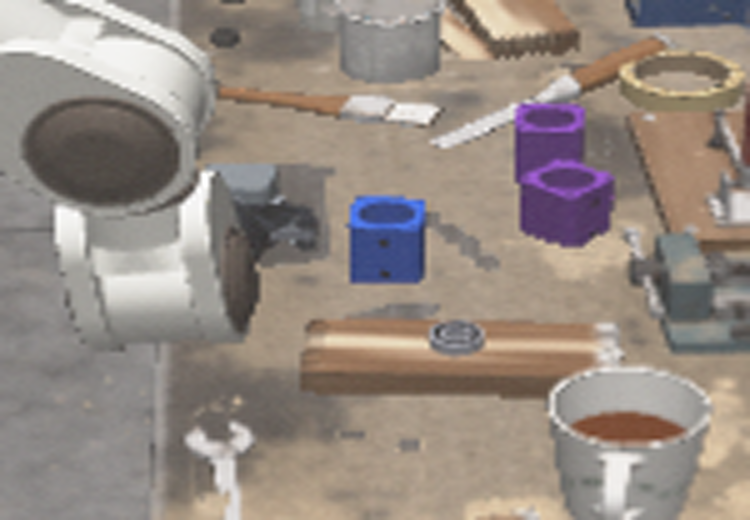

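```bash
python3 - <<'E'
from h import *
for f in('w9','w11','w13','w14'):
    z=np.load(f'pics/{f}.npz');P=z['P'];g=r.get_obs()
    print(f,P[240,260:310:12].round(4).tolist(),'bed?',P[150,260].round(3))
z=np.load('pics/w14.npz');P=z['P']
for v in range(195,300,12): print(v,P[v,285].round(4))
E
```

```text
w9 [[0.5101, 0.3556, 0.028], [0.5139, 0.3542, 0.0284], [0.5178, 0.353, 0.0293], [0.521, 0.3504, 0.028], [0.5245, 0.3482, 0.0276]] bed? [0.519 0.376 0.004]
w11 [[0.5267, -0.0052, 0.1314], [0.5295, -0.0082, 0.1318], [0.5322, -0.0112, 0.1322], [0.5361, -0.0129, 0.1312], [0.5384, -0.0162, 0.1321]] bed? [0.712 0.248 0.018]
w13 [[0.3889, 0.1981, 0.1493], [0.3925, 0.1974, 0.1494], [0.3961, 0.1961, 0.1499], [0.3998, 0.1954, 0.1499], [0.4033, 0.1942, 0.1504]] bed? [0.429 0.584 0.002]
w14 [[0.3874, 0.1963, 0.0627], [0.3912, 0.1965, 0.062], [0.3948, 0.1961, 0.0618], [0.3986, 0.1956, 0.0617], [0.402, 0.1938, 0.0625]] bed? [0.409 0.39  0.003]
195 [0.4003 0.2245 0.0603]
207 [0.3987 0.2158 0.0608]
219 [0.3972 0.2073 0.0617]
231 [0.3961 0.2011 0.0614]
243 [0.3949 0.1944 0.0619]
255 [0.3939 0.1891 0.0618]
267 [0.393  0.1841 0.0616]
279 [0.3926 0.1818 0.0592]
291 [0.3926 0.1823 0.0538]
```

View pics/w14.png

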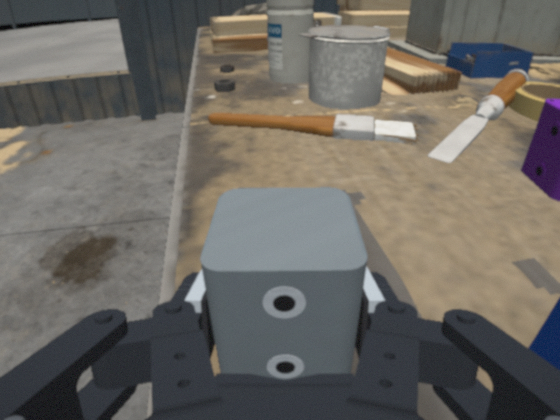

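```bash
python3 -m inch '[[[-0.05,0,0,0,0,0,-1],[-0.1,0,0,0,0,0,-1],[-0.2,0,0.05,0,0,0,-1],[-0.25,0,0.1,0,0,0,-1],[-0.25,0,0.1,0,0,0,-1]]]'
python3 to.py .398 .2 .03 80 70.4
```

```text
time: 21.3
position: [0.3997, 0.2186, 0.0235]
tcp_rot: [[0.062, 0.984, 0.165], [0.326, -0.176, 0.929], [0.943, -0.004, -0.332]]
contact_force: [-6.3, -4.3, 15.0]
finger_gap: 0.568
q [-0.13 -0.19 -0.9   0.73  1.23  1.71] F [-6.3 -4.3 15. ] gap 0.568 t 21.3
grasp now [0.3965 0.2009 0.0298] yaw 79.2 tilt 70.6 roll -0.2
tcp target [0.4011 0.2176 0.0236] shift cm [-0.01  0.16 -0.07] rot deg [ 0.08 -0.22 -0.28]
```

```bash
python3 -m inch '[[[0,0,0,0,0,0,0.25],[0,0,0,0,0,0,0.4],[0,0,0,0,0,0,0.6],[0,0,0,0,0,0,0.6],[0,0,0,0,0,0,0.6]]]'
python3 snap.py wrist w15
python3 -m inch '[[[0,0,-0.7,0,0,0,0.6],[0,0,-2,0,0,0,0.6],[0,0,-4,0,0,0,0.6],[0.2,0,-6.5,0,0,0,0.6],[0.5,0,-9,0,0,0,0.6]]]'
python3 snap.py wrist w16; python3 snap.py side s16;python3 snap.py scene c16
```

```text
time: 21.72
position: [0.3996, 0.2186, 0.0233]
tcp_rot: [[0.063, 0.984, 0.165], [0.326, -0.177, 0.929], [0.943, -0.004, -0.332]]
contact_force: [-0.2, 0.5, -0.6]
finger_gap: 0.795
time: 22.18
position: [0.3846, 0.1361, 0.0588]
tcp_rot: [[0.062, 0.985, 0.164], [0.325, -0.175, 0.929], [0.944, -0.004, -0.331]]
contact_force: [-0.4, -0.1, -1.6]
finger_gap: 0.8
```

View pics/w16.png

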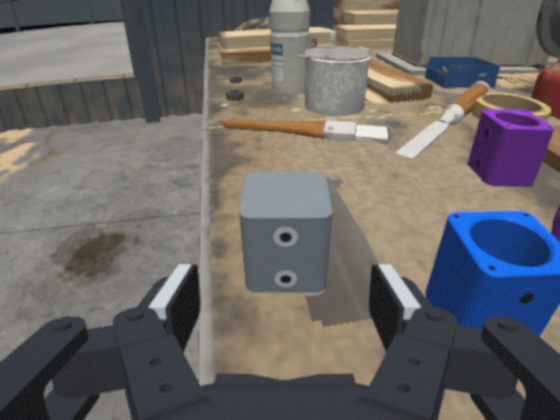

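View pics/c16.png

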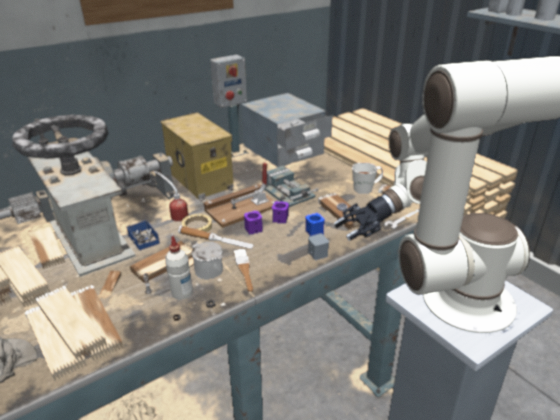

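The wrist view shows the housing standing square on the bed at (287,230), mouth down, with the fingers clear. Raise the arm and check everything.

```bash
python3 -m inch '[[[1,0,-0.5,0,0,0,0.6],[3,0,-1.3,0,0,0,0.6],[6,0,-2.3,0,0,0,0.6],[9,0,-3.2,0,0,0,0.6],[12,0,-4.2,0,0,0,0.6]]]'
python3 -m inch '[[[0,0,0,0,0,0,0.6],[0,0,0,0,0,0,0.6],[0,0,0,0,0,0,0.6],[0,0,0,0,0,0,0.6],[0,0,0,0,0,0,0.6]]]'
python3 snap.py side s17;python3 snap.py scene c17; python3 - <<'E'
from h import *
a=cv2.imread('pics/s17.png')[160:330,200:370];b=cv2.imread('pics/c17.png')[150:320,250:420]
cv2.imwrite('pics/f17.png',cv2.resize(np.hstack([a,b]),None,fx=2.3,fy=2.3,interpolation=2))
o=r.get_obs();print(o['contact_force'],o['time'])
for n,f in(("side","s17"),("scene","c17")):
    P=np.load(f'pics/{f}.npz')['P'];X,Y,Z=[P[...,i] for i in range(3)]
    hs=cv2.cvtColor(cv2.imread(f'pics/{f}.png'),cv2.COLOR_BGR2HSV)
    m=(Z>.052)&(Z<.07)&(X>.34)&(X<.46)&(Y>.14)&(Y<.26);Q=P[m]
    if len(Q)>5: print(n,'housing top',len(Q),cv2.minAreaRect(Q[:,:2].astype(np.float32)*1000),np.median(Q[:,2]))
    m=(Z>.02)&(Z<.045)&(X>.42)&(X<.66)&(Y>-.07)&(Y<.05);Q=P[m];print(n,'offcut',cv2.minAreaRect(Q[:,:2].astype(np.float32)*1000),np.median(Q[:,2]))
    m=(abs(X-.532)<.016)&(abs(Y+.01)<.016)&(Z>.0);Q=P[m]
    A=np.c_[Q[:,:2]-Q[:,:2].mean(0),np.ones(len(Q))];print(n,'bearing',len(Q),Q[:,2].round(3).tolist()[::8],np.linalg.lstsq(A,Q[:,2],rcond=None)[0].round(3))
    P0=dm(n,None,np.load(f'pics/{n}0.npy'))
    for nm,bx in dict(mug=(.54,.68,-.25,-.12,.06,.11),glue=(.4,.56,.55,.7,.1,.25),spanner=(.34,.42,-.3,-.08,.003,.02)).items():
        def c(P):
            m=(P[...,0]>bx[0])&(P[...,0]<bx[1])&(P[...,1]>bx[2])&(P[...,1]<bx[3])&(P[...,2]>bx[4])&(P[...,2]<bx[5]);return P[m].mean(0).round(3),m.sum()
        print(n,nm,c(P0),c(P))
E
```

```text
time: 22.75
position: [0.3864, 0.1364, 0.1855]
tcp_rot: [[0.065, 0.984, 0.167], [0.326, -0.179, 0.928], [0.943, -0.006, -0.332]]
contact_force: [0.8, -0.9, -0.9]
finger_gap: 0.796
time: 23.17
position: [0.386, 0.1368, 0.1843]
tcp_rot: [[0.067, 0.984, 0.166], [0.325, -0.178, 0.929], [0.943, -0.008, -0.332]]
contact_force: [0.3, -0.3, -0.7]
finger_gap: 0.803
[-0.26245673  0.3861855  -0.07063338] 23.2667
side housing top 105 ((403.7237854003906, 201.47840881347656), (57.79890441894531, 39.494075775146484), 78.51030731201172) 0.05927061613172713
side offcut ((547.63037109375, -11.086353302001953), (230.48385620117188, 106.84393310546875), 3.8382487297058105) 0.02625049915516786
side bearing 83 [0.04, 0.038, 0.038, 0.036, 0.026, 0.037, 0.032, 0.029, 0.03, 0.03, 0.025] [0.03  0.129 0.033]
side mug (array([ 0.616, -0.183,  0.08 ]), np.int64(617)) (array([ 0.616, -0.184,  0.08 ]), np.int64(626))
side glue (array([0.478, 0.606, 0.136]), np.int64(223)) (array([0.484, 0.609, 0.144]), np.int64(156))
side spanner (array([ 0.385, -0.194,  0.007]), np.int64(899)) (array([ 0.384, -0.191,  0.007]), np.int64(895))
scene housing top 204 ((394.3093566894531, 206.87330627441406), (51.46422576904297, 56.61756134033203), 76.34461975097656) 0.06123952864989485
scene offcut ((543.4974365234375, -7.232479095458984), (88.29537963867188, 227.1897430419922), 86.58343505859375) 0.027718826546780817
scene bearing 47 [0.04, 0.039, 0.038, 0.03, 0.038, 0.033] [0.141 0.156 0.036]
scene mug (array([ 0.615, -0.182,  0.081]), np.int64(423)) (array([ 0.647, -0.198,  0.084]), np.int64(135))
scene glue (array([0.464, 0.628, 0.137]), np.int64(560)) (array([0.464, 0.628, 0.137]), np.int64(561))
scene spanner (array([ 0.393, -0.136,  0.008]), np.int64(287)) (array([ 0.385, -0.168,  0.007]), np.int64(551))
```

View pics/f17.png

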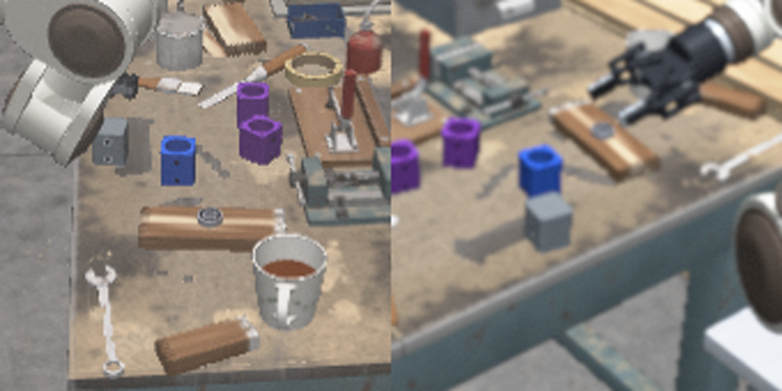

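Mug, spanner, glue and offcut have not moved in the unoccluded views. My plane fit on the bearing is contaminated by edge and bore pixels, so I'll take one look from above before handing in.

```bash
python3 -m inch '[[[1.5,0,-0.5,0,-6,0,0.6],[3,0,-1,0,-13,0,0.6],[4.5,0.5,-1.5,0,-20,0,0.6],[6,1,-2,0,-27,0,0.6],[7,1.5,-2,0,-34,0,0.6]]]'
python3 to.py .49 .0 .26 60 5
```

```text
time: 23.68
position: [0.403, 0.1373, 0.2596]
tcp_rot: [[0.148, 0.983, 0.105], [0.792, -0.182, 0.583], [0.592, -0.003, -0.806]]
contact_force: [0.2, -0.1, -1.0]
finger_gap: 0.802
q [-0.08 -0.37 -0.28  1.58  0.63  1.7 ] F [ 0.2 -0.1 -1. ] gap 0.802 t 23.68
grasp now [0.401  0.1263 0.2749] yaw 79.4 tilt 36.3 roll -0.2
tcp target [0.4908 0.0014 0.2411] shift cm [-10.56  11.11  -5.5 ] rot deg [ -7.13 -30.99  18.43]
```

```bash
python3 -m inch '[[[-2,2,-1,-1.2,-5,3,0.6],[-4,4.2,-2.1,-2.4,-10,6,0.6],[-6.2,6.5,-3.2,-4,-17,10,0.6],[-8.4,8.8,-4.4,-5.5,-24,14,0.6],[-10.5,11,-5.5,-7,-31,18,0.6]]]'
python3 -m inch '[[[0,0,0,0,0,0,0.6],[0,0,0,0,0,0,0.6],[0,0,0,0,0,0,0.6],[0,0,0,0,0,0,0.6],[0,0,0,0,0,0,0.6]]]'
python3 snap.py wrist w18; python3 - <<'E'
from h import *
z=np.load('pics/w18.npz');P=z['P'];X,Y,Z=[P[...,i] for i in range(3)]
m=(Z>.033)&(Z<.045)&(abs(X-.532)<.035)&(abs(Y+.01)<.035);Q=P[m];c=Q[:,:2].mean(0)
print(len(Q),c,cv2.minEnclosingCircle(Q[:,:2].astype(np.float32)*1000),np.percentile(Q[:,2],[2,50,98]),np.linalg.lstsq(np.c_[Q[:,:2]-c,np.ones(len(Q))],Q[:,2],rcond=None)[0])
m=(Z>.055)&(Z<.065)&(X>.34)&(X<.46)&(Y>.14)&(Y<.26);Q=P[m]
if len(Q)>20: c=Q[:,:2].mean(0);print('housing',len(Q),cv2.minAreaRect(Q[:,:2].astype(np.float32)*1000),np.median(Q[:,2]),np.linalg.lstsq(np.c_[Q[:,:2]-c,np.ones(len(Q))],Q[:,2],rcond=None)[0])
E
```

```text
time: 24.1
position: [0.4908, 0.0006, 0.2416]
tcp_rot: [[0.469, 0.881, 0.057], [0.874, -0.472, 0.116], [0.129, -0.005, -0.992]]
contact_force: [0.6, -1.0, 0.8]
finger_gap: 0.8
time: 24.52
position: [0.4902, 0.0008, 0.2419]
tcp_rot: [[0.469, 0.882, 0.058], [0.874, -0.472, 0.117], [0.13, -0.005, -0.991]]
contact_force: [0.4, 0.4, 0.4]
finger_gap: 0.803
866 [ 0.53207808 -0.00628077] ((532.0462646484375, -6.568146228790283), 17.597929000854492) [0.03479903 0.03680218 0.03840082] [0.00347053 0.00070707 0.03675945]
housing 2943 ((397.15338134765625, 204.4705352783203), (50.87034225463867, 51.22138214111328), 79.8167953491211) 0.059975670514007595 [-0.0078772   0.01029319  0.05987651]
```

View pics/w18.png

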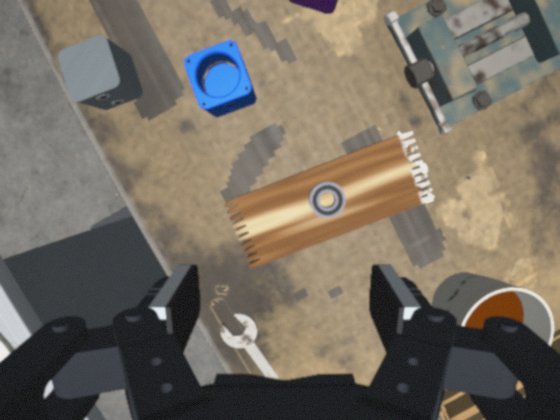

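The wrist view shows the bearing flat on the offcut at (327,200): top at 36.8 mm, slope under 0.004. The housing stands at (98,75): top at 60.0 mm, slope about 0.01. Nothing is touching the arm, so I hand in.

```bash
python3 -c "
from rig import r
print(r.finish_job())"
```

```text
the job is handed in; nothing more can be done
None
```

I handed the job in at about 24.5 s of the 64 s. The bearing is out and lying flat on the offcut, and the housing stands mouth down on the bare bed. `finish_job` gives no verdict.

**What I did:** I laid the grey housing on its side, took a fresh grip and turned it mouth down. I rapped it four times on the middle of the offcut, at a commanded 0.2–0.34 m/s. I couldn't confirm that the first rap made contact. I then set the housing on the bed at about (0.397, 0.204). The blue look-alike stands between it and the offcut, because the arm could not place it safely any closer.

**Last checks:**

| Item | Reading |
|---|---|
| Bearing | on the offcut at (0.532, -0.007), top at 36.8 mm (37 expected), slope under 0.004 rad |
| Housing | top at 60.0 mm, so its mouth is on the bed; slope about 0.013 rad |
| Robot | clear of everything, wrist force about 0 |

**Disagreements and flaws:**
- **Bearing tilt:** an early fit from the fixed cameras gave about 0.13–0.2 rad. I put that down to edge and bore pixels, and the closer wrist view gave flat.
- **Bystanders:** before and after readings agree for the mug and spanner in the side view, and for the glue bottle in the scene view. The other readings differ, mostly where the arm blocked the view. The glue bottle's side reading differs by 6 mm.
- **Grip:** the housing slid about 5–6 mm in the fingers during the raps, so I lowered it that much further before letting go.

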